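# Fetch the square bottle from the guarded carousel and pack it

### The arm

A 6-joint arm with a two-finger parallel gripper is mounted at the origin on the work surface. World frame = base frame: x ahead of the robot, y to its left, z up, the work surface at z = 0. Lengths are in m, angles in rad, forces in N, time in s.
With the tool pointing down it reaches from about 0.275 to 0.725 m from the base axis. Payload 15.9 kg.
Tool frame: the origin (TCP) lies midway between the tips of the shut fingers; the grasp point (between the pads) lies 19 mm behind it; z points along the fingers, y is the direction in which the jaws open and shut (so a half turn about z gives the same grasp; the last joint's range is limited). The gripper opens to 85 mm and grips with 20 to 120 N. Pads are 22 mm wide; open, the fingers measure 114 mm over their backs; the gripper's body (76 mm by 85 mm) begins 54 mm behind the grasp point. The pads swing forward as they close: fully open they stand 13 mm farther back than shut.
Start: joints at [1.217, 0.213, -0.034, 1.323, 0, 1.571], TCP at [0.173, 0.469, 0.231] pointing down, gripper open.
Joint ranges: [-2.98, 2.98], [-0.74, 1.72], [-1.14, 1.35], [-2.1, 2.04], [-1.57, 1.44], [-3.14, 3.14]. Speed limits (rad/s): [1.89, 1.89, 2.39, 2.57, 3.14, 3.14].

### API

Orientations are given as a rotation vector (axis times angle).
In Python, from cell import manip, cams gives the robot as it stands.
- The arm moves only by the tool arm_command, never from a script. Its argument "motion" is a list of rows, each a list of 7 numbers: the shift along the tool's x, y, z in m, then the turn, a rotation vector about the tool's x, y, z in rad, then the opening, from -1 (shut) to 1 (fully open). In form: [[dx, dy, dz, rx, ry, rz, claw], ...]. A call has exactly 8 rows; each row is the pose to reach, as a shift and turn from the pose measured when the call began, along the tool's axes at that moment; what a row does not reach only later rows make up. A row lasts 1/8 s, in which the tool goes at most 62.5 mm and 10.7 degrees, less where a joint would pass 70% of its speed; a pose out of reach is approached as far as the arm can. A call with a gripper value outside its range is refused whole. The fingers move at their own pace and stop on an object; "newtons" is the grip in N (left out, the last holds). Time passes only in rows, so rows that repeat a pose let the fingers close, or fill a call up. It gives the time, the measured TCP pose, the force and the opening at its end, in the units of the state.
- manip.sense(): the state, without advancing time (a new reading comes with each control period).
- cams.snapshot(name): name is "scene" or "top" or "wrist"; returns a dict with "frame" (384x512x3 uint8, red, green, blue), "z_map" (384x512 float32, m along the optical axis (not along the pixel's ray), 0 where there is no reading), "fx", "fy", "cx", "cy" (pixels), "world_to_cam" (4x4, takes a point from world to camera coordinates); the wrist camera has in their place "tool_from_camera" (4x4, takes a point from camera to tool coordinates, whose origin is the TCP and whose axes are the flange's). Camera axes: x right, y up, looking along -z (the intrinsics and any distortion apply to the point x, -y, -z); pixel columns grow to the right and rows downward; lengths in m; the calibration is good to about 2 mm. A picture is of the moment at which its call begins: read the wrist's pose just before it.
- manip.job_done(): hands the job in, once; it reports no verdict.
The state is a dict: "t": time; "joint_positions": joint angles; "qd": joint speeds; "joint_torque": joint torques, N m; "tcp_pos": TCP position; "eef_rot": TCP orientation; "force": force on the tool from outside, world axes, zero at the start; "ft_torque": the same for the moment, N m; "finger_gap": opening from 0.0 (shut) to 1.0 (fully open).
Only numpy, scipy, OpenCV 4.12 (cv2) and the standard library are available. Lean on these libraries where they do the work, as an engineer would, in place of code of your own. Each camera call takes 0.05 s, during which the arm holds its last target.

### The job

Push the carousel's rim pegs round until the larger square bottle stands in the middle of the guard's opening, and leave it standing still there. Then lift it out and pack it upright on the floor of the aluminium box in a row with the tin and the jar (shift the jar up towards the tin if more room is needed), setting the bottle down rather than dropping it. Leave the other vessels standing in the carousel, tin and jar standing in the box, and do not disturb the other things on the table.

Things in the scene. Friction and masses are not known exactly. Their poses are not given: they have to be found in the camera images.
- hub (a point): Parts carousel: grey round plate, 300 mm diameter, upper face 18 mm above the table, turning freely either way on a fixed upright post; friction 0.15 N m holds it where left. Point: on the axis at the upper face. Radial walls (34 mm above the table) make six 60-degree compartments with a low lip 120 mm from the axis; a vessel stands mid-compartment in each, 90 mm from the axis.
- peg (a point): Top centre of one of six steel pegs on the carousel's rim, for pushing it round: 12 mm diameter, 140 mm from the axis, tops 84 mm above the table, bare for 66 mm, 60 degrees apart, each in line with a wall between compartments, outside the guard. This one shows the carousel's angle; the others are at 60-degree steps.
- carousel (a joint): Angle of the carousel since the start (rad, 0 at the start), growing counter-clockwise seen from above.
- opening (a point): Middle of the fixed wire guard's opening, 90 mm from the carousel's axis at plate height; its x axis points level to the carousel's axis, z up. The guard is a grille of 5 mm wires 86 to 92 mm above the table, out to 110 mm from the axis, save a 100-degree opening centred here facing the robot's side of the table within 40 degrees. Vessels turn under it but cannot be lifted through it.
- bottle_mid (a point): The wanted vessel, the larger square bottle: white plastic, 36 x 36 mm in plan, 52 mm to its shoulder, with a round grey cap 24 mm in diameter, 60 mm tall in all, about 60 g. This point is its centre, half-way up; x and y are square to its sides, z up. It starts in any compartment but the one at the opening.
- tray_in (a point): Shallow open aluminium packing box, fixed to the table: inside 44 mm (its x) by 130 mm (its y), floor 4 mm above the table, walls 4 mm thick and 18 mm above the inner floor. This point is the centre of the inner floor; z up.
- tin_mid (a point): Rectangular aluminium tin already in the box, at its -y end: 38 mm (its x) by 34 mm (its y), 48 mm tall; loose, about 80 g. This point is its centre, half-way up.
- jar_mid (a point): Round white jar with grey lid already in the box, near the middle: 38 mm diameter, 50 mm tall, about 60 g, loose; slides on the box floor when pushed low. The free space for the bottle is on its +y side (box axes), only 33 to 43 mm wide until the jar is moved towards the tin. This point is its centre, half-way up.
- round_bottle_mid (a point): Bystander on the carousel: round white bottle, 36 mm diameter, 60 mm tall with its grey cap. This point is its centre, half-way up.
- low_jar_mid (a point): Bystander on the carousel: low round white jar, 45 mm diameter, 36 mm tall. This point is its centre, half-way up.
- slim_vial_mid (a point): Bystander on the carousel: slim round white vial, 28 mm diameter, 52 mm tall, the first to topple if the carousel is jerked. This point is its centre, half-way up.
- small_square_mid (a point): Bystander on the carousel: smaller square white bottle, 26 mm wide, 46 mm tall with cap. This point is its centre, half-way up.
- weight_mid (a point): Bystander on the carousel: steel calibration weight with a knob, 32 mm diameter, 42 mm tall. This point is its centre, half-way up.
- beaker: Bystander: white ceramic beaker, 60 mm diameter, 75 mm tall, standing beyond the box. The origin is under its middle.
- flask: Bystander: amber conical flask, 68 mm diameter at the foot, 85 mm tall, standing off the box's -y end. The origin is under its middle.
- spanner: Bystander: steel spanner 160 mm long, lying on the robot's side of the box. The origin is under its middle.
- wash: Bystander: white wash bottle, 60 mm diameter, 170 mm tall, at the back of the table. The origin is under its middle.
- can: Bystander: amber glass jar with black lid, 52 mm diameter, 70 mm tall, on the robot's side of the table. The origin is under its middle.
Mind the look-alikes: they are no part of the job. Leave any purple or yellow look-alike of the part that bears round_bottle_mid alone.

How it is judged:
By the outcome, as a careful person would: the job done as asked, in the order asked, and still so for the second after the job is handed in, with the robot touching nothing.
It also fails if it takes over 70 s, if anything falls off the work surface, if the arm or the gripper's body presses on something with over 40 N, if the wrist force passes 120 N, or if a joint passes its speed limit or range.

## Working session

There is one attempt and no reset: what is moved stays moved. The work goes in short steps, Python scripts to look and compute and a tool call to move; the robot and the scene stay as the last step left them, time stands still between calls to the robot, and variables do not carry over. Pictures are saved under pics/ and viewed, and the job is handed in when it is done.

Besides the shell and the picture viewer there is one more tool, called after "Request:" by a JSON object that holds its "api" and its "payload", one argument or row to a line. arm_command: Moves the arm, as the interface text tells. Its arguments: {"type":"object","properties":{"motion":{"type":"array"},"newtons":{"type":"number"}},"required":["motion"]}

```bash
mkdir -p pics; ls
cat > h.py <<'E'
import numpy as np, cv2
from cell import manip, cams
from scipy.spatial.transform import Rotation as R
def snap(n,f=None):
    d=cams.snapshot(n)
    if f: cv2.imwrite('pics/'+f,cv2.cvtColor(d['frame'],cv2.COLOR_RGB2BGR))
    return d
def cloud(d,T=None):
    z=d['z_map'].astype(float); v,u=np.mgrid[:z.shape[0],:z.shape[1]]
    p=np.stack([(u-d['cx'])/d['fx']*z,-(v-d['cy'])/d['fy']*z,-z,np.ones_like(z)],-1)
    M=np.linalg.inv(d['world_to_cam']) if T is None else T
    w=(p@M.T)[...,:3]; w[z==0]=np.nan
    return w
def proj(d,P):
    c=d['world_to_cam']@np.r_[P,1]; return d['cx']+d['fx']*c[0]/-c[2], d['cy']+d['fy']*c[1]/c[2]
def tcpT():
    s=manip.sense();T=np.eye(4);T[:3,3]=s['tcp_pos'];T[:3,:3]=R.from_rotvec(s['eef_rot']).as_matrix();return T
E
python3 - <<'E'
from h import *
print(manip.sense())
for n in('scene','top','wrist'):
    d=snap(n,n+'0.png'); print(n,{k:v for k,v in d.items() if k not in('frame','z_map')})
    np.savez('/tmp/'+n,**d)
E
```

```text
pics
{'t': 0.0, 'joint_positions': array([ 1.21701971e+00,  2.13358537e-01, -3.50953830e-02,  1.32345355e+00,
       -2.01314701e-05,  1.57082134e+00]), 'qd': array([ 0.00050095, -0.0001337 , -0.00093271,  0.0017607 ,  0.00012652,
        0.0013431 ]), 'joint_torque': array([-1.97826710e-03, -6.86159706e+01,  4.87117338e+01,  1.73692225e-02,
       -1.56183669e-04,  3.62369803e-06]), 'tcp_pos': array([0.17311033, 0.46871615, 0.23080055]), 'eef_rot': array([-5.52825214e-01, -3.09239096e+00,  1.72361944e-03]), 'force': array([ 0.49394814, -0.45721681,  0.03601431]), 'ft_torque': array([ 0.01381083, -0.0277487 , -0.0106205 ]), 'finger_gap': 0.9995230657418092}
scene {'fx': 386.1845348654738, 'fy': 386.1845348654738, 'cx': 251.7251676373611, 'cy': 193.27354833505274, 'world_to_cam': array([[ 0.12307417,  0.99219923,  0.0198352 , -0.05183419],
       [-0.63415174,  0.06325581,  0.77061681,  0.30895798],
       [ 0.76335072, -0.10742155,  0.63699003, -1.4387007 ],
       [ 0.        ,  0.        ,  0.        ,  1.        ]])}
top {'fx': 433.23192404208595, 'fy': 433.23192404208595, 'cx': 254.06102051993776, 'cy': 189.63021613455973, 'world_to_cam': array([[-0.00955763, -0.99991219, -0.00917909, -0.00644065],
       [ 0.98847128, -0.01083462,  0.15102031, -0.5891295 ],
       [-0.1511065 , -0.00762987,  0.98848804, -1.00574816],
       [ 0.        ,  0.        ,  0.        ,  1.        ]])}
wrist {'fx': 334.32108677171425, 'fy': 334.32108677171425, 'cx': 251.56861996788965, 'cy': 189.86588219923973, 'tool_from_camera': array([[-9.30677755e-04,  9.46248957e-01,  3.23437852e-01,
         8.38171672e-02],
       [ 9.99999484e-01,  1.01230620e-03, -8.41472640e-05,
         1.31310679e-03],
       [-4.07042404e-04,  3.23437607e-01, -9.46249411e-01,
        -1.42444375e-01],
       [ 0.00000000e+00,  0.00000000e+00,  0.00000000e+00,
         1.00000000e+00]])}
```

View pics/top0.png

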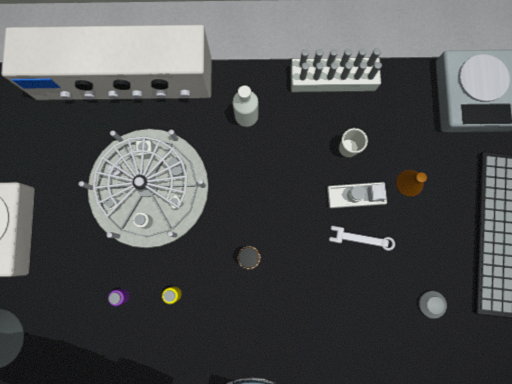

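View pics/scene0.png

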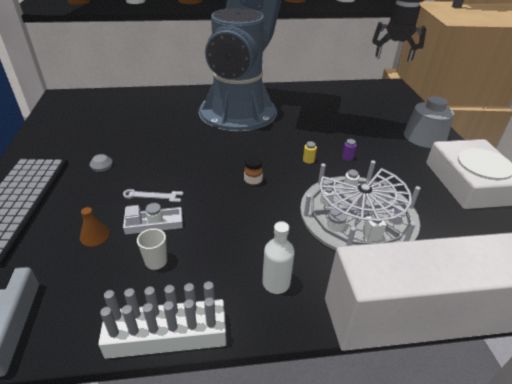

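View pics/wrist0.png

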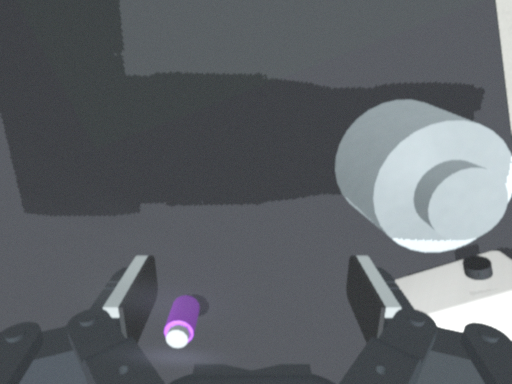

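Run:
```python
from h import *
d=dict(np.load('/tmp/top.npz')); w=cloud(d)
f=cv2.cvtColor(d['frame'],cv2.COLOR_RGB2BGR)
cv2.imwrite('pics/c1.png',cv2.resize(f[120:255,75:220],None,fx=5,fy=4.4,interpolation=cv2.INTER_CUBIC))
e=dict(np.load('/tmp/scene.npz'));g=cv2.cvtColor(e['frame'],cv2.COLOR_RGB2BGR)
cv2.imwrite('pics/c2.png',cv2.resize(g[150:255,290:430],None,fx=5.5,fy=5.5,interpolation=cv2.INTER_CUBIC))
cv2.imwrite('pics/c3.png',cv2.resize(f[120:255,320:440],None,fx=4.4,fy=4.4,interpolation=cv2.INTER_CUBIC))
# hub post, pegs
for u,v in [(140,182),(114,135),(173,136),(84,184),(203,183),(111,236),(174,236),(141,220),(144,146),(176,201),(357,194),(378,192)]:
    p=w[v-3:v+4,u-3:u+4].reshape(-1,3); i=np.nanargmax(p[:,2]); print(u,v,w[v,u].round(4),p[i].round(4))
```

```text
140 182 [0.6019 0.2511 0.0963] [0.6079 0.2542 0.1027]
114 135 [0.7187 0.3204 0.0834] [0.7257 0.3249 0.0851]
173 136 [0.7198 0.1829 0.0651] [0.7217 0.1863 0.0845]
84 184 [0.6014 0.3877 0.0801] [0.603  0.3926 0.0855]
203 183 [0.6025 0.1084 0.0697] [0.5998 0.1134 0.086 ]
111 236 [0.479  0.32   0.0769] [0.4832 0.3244 0.085 ]
174 236 [0.4786 0.1781 0.0541] [0.4841 0.1791 0.0855]
141 220 [0.5153 0.251  0.0786] [0.5175 0.2575 0.0805]
144 146 [0.6896 0.2465 0.0883] [0.6936 0.2481 0.0916]
176 201 [0.5608 0.1729 0.0644] [0.5502 0.1743 0.0927]
357 194 [ 0.5741 -0.2585  0.0557] [ 0.5667 -0.2507  0.0572]
378 192 [ 0.5788 -0.3095  0.0531] [ 0.5713 -0.3063  0.0549]
```

View pics/c1.png

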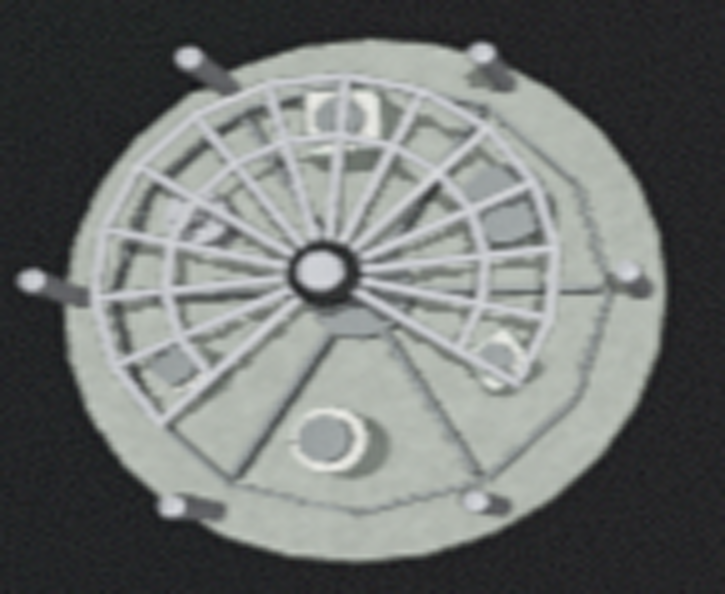

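View pics/c2.png

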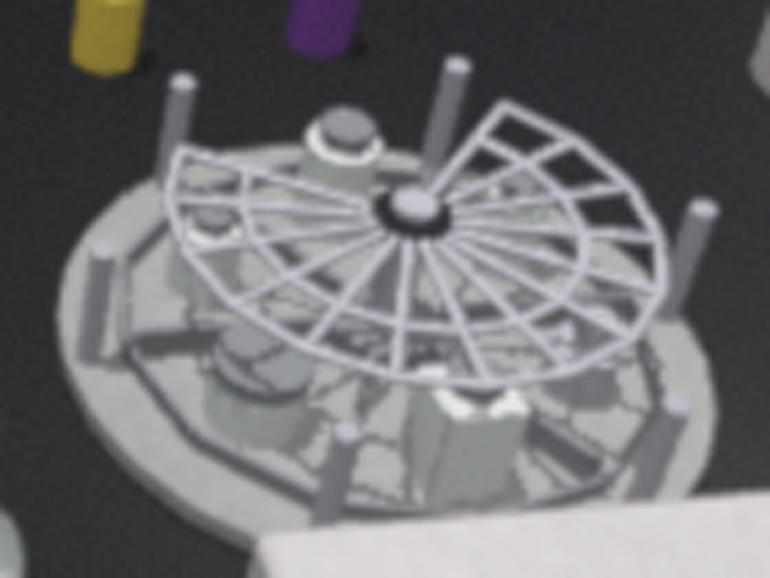

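View pics/c3.png

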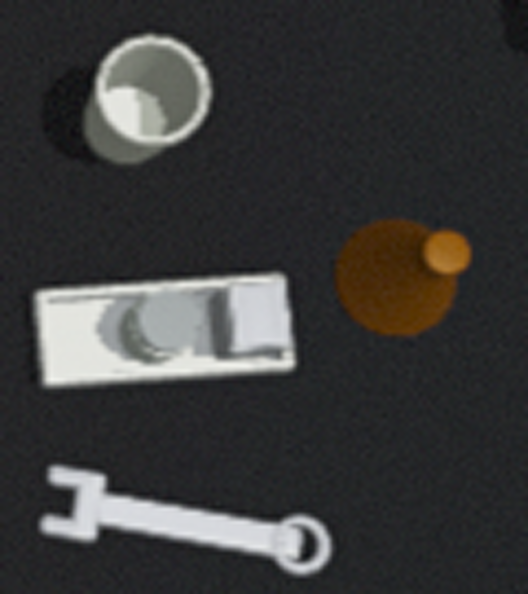

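Run:
```python
from h import *
from scipy.optimize import least_squares
d=dict(np.load('/tmp/top.npz')); w=cloud(d)
def pix2w(u,v,z):
    M=np.linalg.inv(d['world_to_cam']); r=M[:3,:3]@np.array([(u-d['cx'])/d['fx'],-(v-d['cy'])/d['fy'],-1]); o=M[:3,3]; return o+r*(z-o[2])/r[2]
P=[]
for u,v in [(114,135),(173,136),(84,184),(203,183),(111,236),(174,236)]:
    s=w[v-8:v+9,u-8:u+9].reshape(-1,3); s=s[(s[:,2]>.079)]; 
    vv,uu=np.where((w[v-8:v+9,u-8:u+9,2]>.079)); c=pix2w(uu.mean()+u-8,vv.mean()+v-8,.084)
    print(u,v,len(s),s.mean(0).round(4),c.round(4)); P.append(c)
P=np.array(P)
def f(q):
    a=np.arctan2(P[:,1]-q[1],P[:,0]-q[0]); k=np.round((a-q[2])/(np.pi/3)); t=q[2]+k*np.pi/3
    return np.r_[P[:,0]-q[0]-.14*np.cos(t),P[:,1]-q[1]-.14*np.sin(t)]
r=least_squares(f,[.603,.252,np.radians(0)]); print(r.x,np.degrees(r.x[2]),(r.fun*1e3).round(1))
h=r.x[:2]
for n,(u,v,z) in dict(gr=(178,206.4,.089),gl=(108,214.3,.089),botcap=(143.4,147,.078),small=(175,202,.064),rb=(141,220,.078)).items():
    c=pix2w(u,v,z)[:2]-h; print(n,np.hypot(*c),np.degrees(np.arctan2(c[1],c[0])))
print('robot dir',np.degrees(np.arctan2(-h[1],-h[0])))
# cloud of guard points
m=(w[...,2]>.082)&(w[...,2]<.097); q=w[m][:,:2]-h; rr=np.hypot(*q.T); a=np.degrees(np.arctan2(q[:,1],q[:,0]))%360
s=(rr<.115)&(rr>.05); hi,_=np.histogram(a[s],bins=72,range=(0,360)); print(hi)
# tray region
x=w[175:220,322:395]; 
for nm,lo,hi2 in (('wall',.019,.027),('top',.044,.062)):
    m=(x[...,2]>lo)&(x[...,2]<hi2); p=x[m][:,:2]; print(nm,len(p),p.min(0),p.max(0)); print(cv2.minAreaRect((p*1000).astype(np.float32)))
```

```text
114 135 29 [0.7159 0.3161 0.085 ] [0.7161 0.3164 0.084 ]
173 136 25 [0.7204 0.1853 0.0834] [0.7202 0.1852 0.084 ]
84 184 22 [0.603  0.3921 0.0827] [0.6028 0.3915 0.084 ]
203 183 18 [0.6047 0.1131 0.0834] [0.6046 0.113  0.084 ]
111 236 21 [0.4831 0.3213 0.0827] [0.483  0.3209 0.084 ]
174 236 21 [0.4838 0.1815 0.0831] [0.4837 0.1813 0.084 ]
[ 0.6017353   0.25139843 -0.51913164] -29.744051909514084 [-6.5 -3.1  1.7  2.2  2.9  2.9 -5.5  3.3  0.1  1.6  0.   0.5]
gr 0.1047512714610316 -122.80698332881325
gl 0.10385948700222022 134.9564867247056
botcap 0.08811094065506438 -0.5244503126431349
small 0.08756060207766875 -119.63133758070299
rb 0.08641567130815292 -179.8096677586105
robot dir -157.3253613946278
[15 17 13 62 17 15 24 53 15 15 30 47 15 17 36 44 16 12 39 37 13 17 44 36
 15 14 42 23  0  0  0  0  0  0  0  0  0  0  0  0  0  0  0  0  0  0  0 56
 15 15 14 56 19 12 13 53 19 16 14 50 16 15 14 48 24 14 16 54 18 16 13 62]
wall 218 [ 0.54921214 -0.33734524] [ 0.60850103 -0.19776771]
((578.2327270507812, -267.58831787109375), (52.54579544067383, 138.36843872070312), 3.3478455543518066)
top 390 [ 0.56217119 -0.3293644 ] [ 0.59954454 -0.2453084 ]
((580.6002197265625, -287.1397705078125), (37.219390869140625, 83.77938079833984), 1.1753815412521362)
```

```bash
cat >> h.py <<'E'
def Rdown(a): # tool y axis at world angle a(deg), z down
    a=np.radians(a); y=np.array([np.cos(a),np.sin(a),0]); z=np.array([0,0,-1.]); return np.stack([np.cross(y,z),y,z],1)
def plan(way,dec=3):
    "way: list of 8 (x,y,z,ang,claw)"
    T=tcpT()
    for x,y,z,a,c in way:
        p=T[:3,:3].T@(np.array([x,y,z])-T[:3,3]); r=R.from_matrix(T[:3,:3].T@Rdown(a)).as_rotvec()
        print('[%s,%g],'%(','.join('%.*f'%(dec+(i<3)*1,k) for i,k in enumerate(np.r_[p,r])),c))
def st():
    s=manip.sense();T=tcpT();print('t',round(s['t'],2),'p',s['tcp_pos'].round(4),'ang_y',np.degrees(np.arctan2(T[1,1],T[0,1])).round(2),'tilt',np.degrees(np.arccos(-T[2,2])).round(2),'j',s['joint_positions'].round(2),'F',s['force'].round(1),'gap',round(s['finger_gap'],3))
E
python3 - <<'E'
from h import *
from scipy.optimize import least_squares
d=dict(np.load('/tmp/top.npz')); w=cloud(d)
P=np.array([(0.7202,0.1852),(.6028,.3915),(.6046,.1130),(.483,.3209),(.4837,.1813)])
def f(q):
    a=np.arctan2(P[:,1]-q[1],P[:,0]-q[0]); k=np.round((a-q[2])/(np.pi/3)); t=q[2]+k*np.pi/3
    return np.r_[P[:,0]-q[0]-.14*np.cos(t),P[:,1]-q[1]-.14*np.sin(t)]
r=least_squares(f,[.603,.252,-.52]); print(r.x,np.degrees(r.x[2]),(r.fun*1e3).round(1)); h=r.x[:2]
m=(w[...,2]>.082)&(w[...,2]<.097); q=w[m][:,:2]-h; rr=np.hypot(*q.T); a=np.degrees(np.arctan2(q[:,1],q[:,0]))%360
s=(rr<.112)&(rr>.04)
hi,_=np.histogram(a[s],bins=40,range=(120,140)); print(hi); hi,_=np.histogram(a[s],bins=40,range=(228,248)); print(hi)
for n,u,v in(('can',248,258),('wash',246,105),('beaker',352,143),('flask',410,183)):
    p=w[v-14:v+15,u-14:u+15].reshape(-1,3); p=p[p[:,2]>.03]; print(n,p.min(0).round(3),p.max(0).round(3))
# axis post
p=w[165:200,125:158].reshape(-1,3);p=p[p[:,2]>.098];print(p.mean(0),p[:,2].max())
E
```

```text
[ 0.60300811  0.25255282 -0.51645703] -29.59080788676374 [-4.5  0.8  0.6  1.7  1.4  1.8 -1.   0.4 -0.8 -0.4]
[2 2 2 2 1 2 1 0 3 3 2 0 0 3 0 2 1 2 1 2 1 2 1 2 0 3 3 6 7 7 8 8 7 6 9 4 2
 0 1 0]
[ 0  0  0  0  0  0  0  0  0  0  0  0  0  0  4 10  7  8  9  8  9  5  4  3
  3  1  2  1  1  2  1  0  1  2  2  1  2  2  1  1]
can [ 0.402 -0.023  0.031] [0.451 0.025 0.074]
wash [ 0.76  -0.024  0.031] [0.814 0.035 0.173]
beaker [ 0.672 -0.283  0.03 ] [ 0.73  -0.226  0.079]
flask [ 0.586 -0.427  0.03 ] [ 0.631 -0.379  0.088]
[0.6041122  0.25450614 0.09956604] 0.1026554133497326
```

Run:
```python
from h import *
s=np.array([.1731,.4687,.2308,69.7]);e=np.array([.604,.1125,.15,180.4])
W=[]
for i in range(1,9):
    W.append((*(s+(e-s)*min(1,i/12)),-.3))
plan(W)
```

```text
[-0.0440,-0.0155,0.0069,-0.001,-0.000,-0.161,-0.3],
[-0.0879,-0.0309,0.0136,-0.001,-0.000,-0.322,-0.3],
[-0.1319,-0.0463,0.0204,-0.001,-0.000,-0.483,-0.3],
[-0.1759,-0.0617,0.0271,-0.001,-0.000,-0.644,-0.3],
[-0.2198,-0.0771,0.0339,-0.001,-0.000,-0.805,-0.3],
[-0.2638,-0.0925,0.0406,-0.001,-0.000,-0.966,-0.3],
[-0.3078,-0.1079,0.0473,-0.001,-0.001,-1.127,-0.3],
[-0.3518,-0.1233,0.0541,-0.001,-0.001,-1.288,-0.3],
```

Request:
{"api": "arm_command", "payload": {
  "motion": [
    [-0.044, -0.0155, 0.007, 0, 0, -0.161, -0.3],
    [-0.088, -0.031, 0.0136, 0, 0, -0.322, -0.3],
    [-0.132, -0.0463, 0.0204, 0, 0, -0.483, -0.3],
    [-0.176, -0.0617, 0.027, 0, 0, -0.644, -0.3],
    [-0.22, -0.077, 0.034, 0, 0, -0.805, -0.3],
    [-0.264, -0.0925, 0.0406, 0, 0, -0.966, -0.3],
    [-0.308, -0.108, 0.0473, 0, 0, -1.127, -0.3],
    [-0.352, -0.1233, 0.054, 0, 0, -1.288, -0.3]
  ],
  "newtons": 20
}}

```text
t: 1.15
tcp_pos: [0.4616, 0.2299, 0.1767]
eef_rot: [1.422, -2.801, 0.001]
force: [-0.1, 0.1, -0.2]
finger_gap: 0.353
```

Run:
```python
from h import *
st()
e=np.array([.604,.1125,.15,180.4]);T=tcpT();s=np.r_[T[:3,3],np.degrees(np.arctan2(T[1,1],T[0,1]))]
plan([(*(s+(e-s)*min(1,i/5)),-.3) for i in range(1,9)])
```

```text
t 1.15 p [0.4616 0.2299 0.1767] ang_y 143.83 tilt 0.05 j [ 0.46  0.26 -0.11  1.2  -0.   -0.48] F [-0.1  0.1 -0.2] gap 0.353
[0.0021,-0.0369,0.0053,-0.000,-0.001,-0.128,-0.3],
[0.0043,-0.0737,0.0107,0.000,-0.001,-0.255,-0.3],
[0.0064,-0.1106,0.0160,0.000,-0.001,-0.383,-0.3],
[0.0086,-0.1474,0.0214,0.000,-0.001,-0.511,-0.3],
[0.0107,-0.1843,0.0267,0.000,-0.001,-0.638,-0.3],
[0.0107,-0.1843,0.0267,0.000,-0.001,-0.638,-0.3],
[0.0107,-0.1843,0.0267,0.000,-0.001,-0.638,-0.3],
[0.0107,-0.1843,0.0267,0.000,-0.001,-0.638,-0.3],
```

Request:
{"api": "arm_command", "payload": {
  "motion": [
    [0.002, -0.037, 0.005, 0, -0.001, -0.128, -0.3],
    [0.0043, -0.0737, 0.0107, 0, -0.001, -0.255, -0.3],
    [0.0064, -0.1106, 0.016, 0, -0.001, -0.383, -0.3],
    [0.0086, -0.1474, 0.0214, 0, -0.001, -0.511, -0.3],
    [0.0107, -0.1843, 0.0267, 0, -0.001, -0.638, -0.3],
    [0.0107, -0.1843, 0.0367, 0, -0.001, -0.638, -0.3],
    [0.0107, -0.1843, 0.0467, 0, -0.001, -0.638, -0.3],
    [0.0107, -0.1843, 0.0467, 0, -0.001, -0.638, -0.3]
  ]
}}

```text
t: 2.15
tcp_pos: [0.6028, 0.113, 0.1292]
eef_rot: [2.228, -2.213, -0.002]
force: [-0.1, 0.4, 0.3]
finger_gap: 0.351
```

Run:
```python
from h import *
st(); snap('wrist','w1.png')
```

```text
t 2.15 p [0.6028 0.113  0.1292] ang_y -179.61 tilt 0.11 j [ 0.19  0.48  0.09  1.18  0.   -1.39] F [-0.1  0.4  0.3] gap 0.351
```

View pics/w1.png

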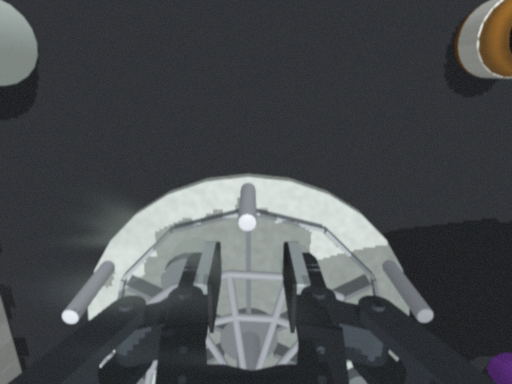

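```bash
cat >> h.py <<'E'
def wpix(d,T,u,v,z):
    "world point on wrist pixel ray at world height z"
    M=T@d['tool_from_camera'];r=M[:3,:3]@np.array([(u-d['cx'])/d['fx'],-(v-d['cy'])/d['fy'],-1]);o=M[:3,3];return o+r*(z-o[2])/r[2]
E
python3 - <<'E'
from h import *
T=tcpT(); d=snap('wrist')
P=np.array([wpix(d,T,u,v,.084) for u,v in((247,222),(71,316),(425,315))]);print(P.round(4))
w=cloud(d,T@d['tool_from_camera']);print(w[222,247])
h=np.array([.603,.2525]);q=P[:,:2]-h;print(np.hypot(*q.T),np.degrees(np.arctan2(q[:,1],q[:,0])))
E
```

```text
[[0.6061 0.1165 0.084 ]
 [0.7262 0.1874 0.084 ]
 [0.4845 0.1852 0.084 ]]
[0.60611396 0.11683593 0.083308  ]
[0.13601281 0.13937542 0.13631788] [ -88.69158315  -27.83875827 -150.40693525]
```

```bash
cat >> h.py <<'E'
H=np.array([.6045,.2545])
def arc(th,z=.04,c=-.3,r=.14):
    return (H[0]+r*np.cos(np.radians(th)),H[1]+r*np.sin(np.radians(th)),z,th-90,c)
E
python3 - <<'E'
from h import *
plan([(.605,.1145,z,180.3,-.3) for z in (.1,.055,.04)]+[arc(270.3-k) for k in (1,3,6,10,14)])
E
```

```text
[-0.0014,-0.0015,0.0303,0.000,0.000,0.002,-0.3],
[-0.0014,-0.0015,0.0753,0.000,0.000,0.002,-0.3],
[-0.0014,-0.0015,0.0903,0.000,0.000,0.002,-0.3],
[-0.0015,0.0007,0.0903,0.000,0.000,0.019,-0.3],
[-0.0016,0.0056,0.0903,0.000,0.000,0.054,-0.3],
[-0.0022,0.0129,0.0903,0.000,0.000,0.106,-0.3],
[-0.0036,0.0226,0.0903,0.000,0.000,0.176,-0.3],
[-0.0057,0.0322,0.0903,0.000,0.000,0.246,-0.3],
```

Request:
{"api": "arm_command", "payload": {
  "motion": [
    [-0.0014, -0.0015, 0.03, 0, 0, 0.002, -0.3],
    [-0.0014, -0.0015, 0.075, 0, 0, 0.002, -0.3],
    [-0.0014, -0.0015, 0.09, 0, 0, 0.002, -0.3],
    [-0.0015, 0.0007, 0.09, 0, 0, 0.019, -0.3],
    [-0.0016, 0.0056, 0.09, 0, 0, 0.054, -0.3],
    [-0.0022, 0.0129, 0.09, 0, 0, 0.106, -0.3],
    [-0.0036, 0.0226, 0.09, 0, 0, 0.176, -0.3],
    [-0.0057, 0.0322, 0.09, 0, 0, 0.246, -0.3]
  ]
}}

```text
t: 3.25
tcp_pos: [0.572, 0.1187, 0.0422]
eef_rot: [-1.934, 2.472, -0.002]
force: [1.7, 0.1, 0.1]
finger_gap: 0.345
```

Run:
```python
from h import *
st();snap('wrist','w2.png')
plan([arc(256.3-4.5*k) for k in range(1,9)])
```

```text
t 3.25 p [0.572  0.1187 0.0422] ang_y 166.08 tilt 0.16 j [ 0.2   0.48 -0.14  0.94 -0.   -1.12] F [1.7 0.1 0.1] gap 0.345
[-0.0000,0.0104,0.0020,-0.001,0.001,0.072,-0.3],
[-0.0012,0.0214,0.0020,-0.001,0.001,0.150,-0.3],
[-0.0033,0.0322,0.0020,-0.001,0.001,0.229,-0.3],
[-0.0062,0.0428,0.0020,-0.001,0.001,0.307,-0.3],
[-0.0100,0.0531,0.0020,-0.001,0.001,0.386,-0.3],
[-0.0145,0.0631,0.0020,-0.001,0.001,0.464,-0.3],
[-0.0198,0.0727,0.0020,-0.001,0.001,0.543,-0.3],
[-0.0258,0.0819,0.0019,-0.001,0.001,0.621,-0.3],
```

View pics/w2.png

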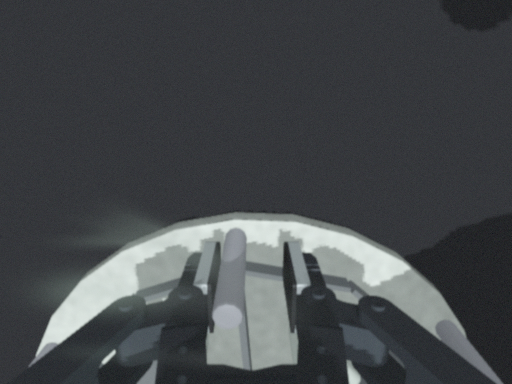

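Peg (230,310) sits between the pads touching the left (trailing) pad; the push is working.

Request:
{"api": "arm_command", "payload": {
  "motion": [
    [0, 0.0104, 0.002, 0, 0, 0.072, -0.3],
    [-0.0012, 0.0214, 0.002, 0, 0, 0.15, -0.3],
    [-0.0033, 0.0322, 0.002, 0, 0, 0.229, -0.3],
    [-0.0062, 0.0428, 0.002, 0, 0, 0.307, -0.3],
    [-0.01, 0.053, 0.002, 0, 0, 0.386, -0.3],
    [-0.0145, 0.063, 0.002, 0, 0, 0.464, -0.3],
    [-0.0198, 0.0727, 0.002, 0, 0, 0.543, -0.3],
    [-0.0258, 0.0819, 0.002, 0, 0, 0.621, -0.3]
  ]
}}

```text
t: 4.3
tcp_pos: [0.4984, 0.1643, 0.0414]
eef_rot: [-1.077, 2.947, -0.001]
force: [1.8, -0.8, 0.1]
finger_gap: 0.349
```

Run:
```python
from h import *
st()
plan([arc(220.3-k) for k in (5,10,15,20,25,30,35,38)])
```

```text
t 4.3 p [0.4984 0.1643 0.0414] ang_y 130.16 tilt 0.24 j [ 0.32  0.37 -0.32  0.88 -0.   -0.38] F [ 1.8 -0.8  0.1] gap 0.349
[0.0002,0.0124,0.0014,-0.002,0.004,0.085,-0.3],
[-0.0013,0.0245,0.0013,-0.001,0.004,0.172,-0.3],
[-0.0040,0.0364,0.0013,-0.001,0.004,0.259,-0.3],
[-0.0076,0.0481,0.0013,-0.001,0.004,0.347,-0.3],
[-0.0122,0.0594,0.0013,-0.001,0.004,0.434,-0.3],
[-0.0179,0.0702,0.0013,-0.001,0.004,0.521,-0.3],
[-0.0244,0.0806,0.0013,-0.001,0.004,0.608,-0.3],
[-0.0287,0.0865,0.0013,-0.000,0.004,0.661,-0.3],
```

Request:
{"api": "arm_command", "payload": {
  "motion": [
    [0, 0.0124, 0.0013, 0, 0.004, 0.085, -0.3],
    [-0.0013, 0.0245, 0.0013, 0, 0.004, 0.172, -0.3],
    [-0.004, 0.0364, 0.0013, 0, 0.004, 0.259, -0.3],
    [-0.0076, 0.0481, 0.0013, 0, 0.004, 0.347, -0.3],
    [-0.0122, 0.0594, 0.0013, 0, 0.004, 0.434, -0.3],
    [-0.0179, 0.0702, 0.0013, 0, 0.004, 0.521, -0.3],
    [-0.0244, 0.0806, 0.0013, 0, 0.004, 0.608, -0.3],
    [-0.0287, 0.0865, 0.0013, 0, 0.004, 0.661, -0.3]
  ]
}}

```text
t: 5.3
tcp_pos: [0.4652, 0.2496, 0.0414]
eef_rot: [-0.06, 3.139, 0.001]
force: [0.9, -3.6, 0.4]
finger_gap: 0.347
```

```bash
cat >> h.py <<'E'
def clearz(n,u,v): pass
E
python3 - <<'E'
from h import *
st(); d=snap('top','t2.png'); f=cv2.cvtColor(d['frame'],cv2.COLOR_RGB2BGR)
cv2.imwrite('pics/t2c.png',cv2.resize(f[110:265,65:225],None,fx=4,fy=3.8,interpolation=cv2.INTER_CUBIC))
snap('wrist','w3.png')
E
```

```text
t 5.3 p [0.4652 0.2496 0.0414] ang_y 92.17 tilt 0.13 j [ 0.49  0.38 -0.31  0.88 -0.    0.46] F [ 0.9 -3.6  0.4] gap 0.347
```

View pics/t2c.png

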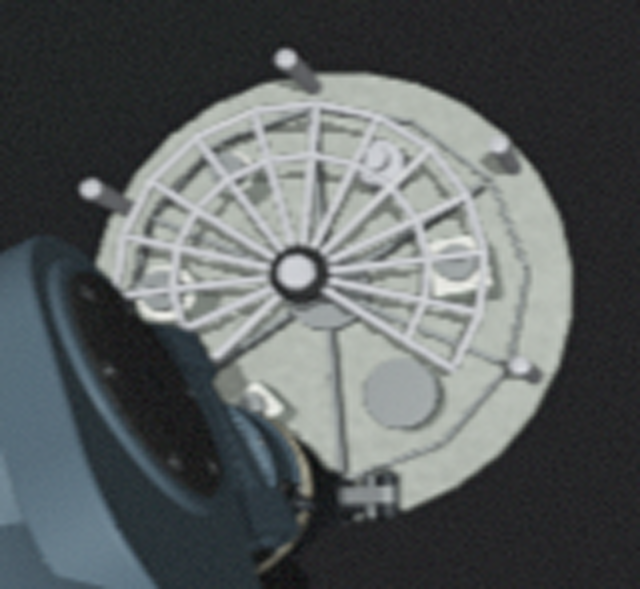

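View pics/w3.png

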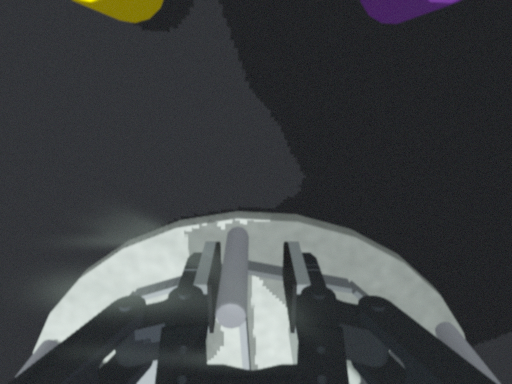

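```bash
cat >> h.py <<'E'
def tpix(d,u,v,z):
    M=np.linalg.inv(d['world_to_cam']); r=M[:3,:3]@np.array([(u-d['cx'])/d['fx'],-(v-d['cy'])/d['fy'],-1]); o=M[:3,3]; return o+r*(z-o[2])/r[2]
def pegfit(uv,d):
    # pegs from hand pixels refined with depth mask; hub per top camera fixed
    from scipy.optimize import least_squares
    w=cloud(d);P=[]
    for u,v in uv:
        u=int(round(u));v=int(round(v));vv,uu=np.where(w[v-5:v+6,u-5:u+6,2]>.079); P.append(tpix(d,uu.mean()+u-5,vv.mean()+v-5,.084)[:2])
    P=np.array(P)
    a=np.degrees(np.arctan2(P[:,1]-.2525,P[:,0]-.603)); print('pegs',P.round(4).tolist(),a.round(1)%60, a.round(1)); return P
E
python3 - <<'E'
from h import *
d=snap('top')
pegfit([(x/4+65,y/3.8+110) for x,y in((518,367),(498,147),(286,60),(91,188))],d)
e=np.array([(*arc(245)[:3],155)]);
T=tcpT();plan([(*T[:2,3],z,92.3,-.3) for z in(.08,.125)]+[(*arc(182.3+t,z=.14)[:3],92.3+t,-.3) for t in (10,20,30,40,50,60)])
E
```

```text
pegs [[0.5443, 0.1259], [0.684, 0.138], [0.7426, 0.2635], [0.6626, 0.3779]] [5.1 5.3 4.5 4.6] [-114.9  -54.7    4.5   64.6]
[-0.0001,0.0000,-0.0390,0.000,0.002,0.001,-0.3],
[-0.0001,0.0000,-0.0840,0.000,0.002,0.001,-0.3],
[-0.0018,-0.0247,-0.0990,0.000,0.002,-0.173,-0.3],
[-0.0081,-0.0483,-0.0990,-0.000,0.002,-0.348,-0.3],
[-0.0184,-0.0704,-0.0990,-0.000,0.002,-0.522,-0.3],
[-0.0323,-0.0904,-0.0990,-0.000,0.002,-0.697,-0.3],
[-0.0496,-0.1077,-0.0990,-0.000,0.002,-0.871,-0.3],
[-0.0695,-0.1217,-0.0989,-0.001,0.002,-1.046,-0.3],
```

Request:
{"api": "arm_command", "payload": {
  "motion": [
    [0, 0, -0.04, 0, 0.002, 0, -0.3],
    [0, 0, -0.084, 0, 0.002, 0, -0.3],
    [-0.0018, -0.0247, -0.09, 0, 0.002, -0.173, -0.3],
    [-0.0081, -0.0483, -0.09, 0, 0.002, -0.348, -0.3],
    [-0.0184, -0.0704, -0.09, 0, 0.002, -0.522, -0.3],
    [-0.0323, -0.0904, -0.09, 0, 0.002, -0.697, -0.3],
    [-0.0496, -0.1077, -0.09, 0, 0.002, -0.871, -0.3],
    [-0.0695, -0.1217, -0.09, 0, 0.002, -1.046, -0.3]
  ]
}}

```text
t: 6.45
tcp_pos: [0.54, 0.1295, 0.1318]
eef_rot: [-1.634, 2.683, -0.001]
force: [1.2, 0.1, -0.1]
finger_gap: 0.348
```

Run:
```python
from h import *
st()
plan([arc(245,z=z) for z in (.13,.085,.04)]+[arc(245-k) for k in (1,3,6,10,14)])
```

```text
t 6.45 p [0.54   0.1295 0.1318] ang_y 152.68 tilt 0.06 j [ 0.24  0.36 -0.09  1.12 -0.   -0.86] F [ 1.2  0.1 -0.1] gap 0.348
[-0.0008,-0.0056,0.0018,-0.001,0.000,-0.040,-0.3],
[-0.0008,-0.0055,0.0468,-0.001,0.000,-0.040,-0.3],
[-0.0008,-0.0055,0.0918,-0.001,0.000,-0.040,-0.3],
[-0.0007,-0.0030,0.0918,-0.001,0.000,-0.023,-0.3],
[-0.0007,0.0019,0.0918,-0.001,0.000,0.012,-0.3],
[-0.0009,0.0092,0.0918,-0.001,0.000,0.064,-0.3],
[-0.0019,0.0189,0.0918,-0.001,0.000,0.134,-0.3],
[-0.0035,0.0285,0.0917,-0.001,0.000,0.204,-0.3],
```

Request:
{"api": "arm_command", "payload": {
  "motion": [
    [-0.0008, -0.0056, 0.002, 0, 0, -0.04, -0.3],
    [-0.0008, -0.0055, 0.047, 0, 0, -0.04, -0.3],
    [-0.0008, -0.0055, 0.092, 0, 0, -0.04, -0.3],
    [-0.0007, -0.003, 0.092, 0, 0, -0.023, -0.3],
    [-0.0007, 0.002, 0.092, 0, 0, 0.012, -0.3],
    [-0.0009, 0.0092, 0.092, 0, 0, 0.064, -0.3],
    [-0.0019, 0.0189, 0.092, 0, 0, 0.134, -0.3],
    [-0.0035, 0.0285, 0.092, 0, 0, 0.204, -0.3]
  ]
}}

```text
t: 7.45
tcp_pos: [0.5174, 0.1458, 0.0425]
eef_rot: [-1.347, 2.834, -0.002]
force: [1.4, -1.4, -0.4]
finger_gap: 0.346
```

Run:
```python
from h import *
st()
plan([arc(231-5*k) for k in range(1,9)])
```

```text
t 7.45 p [0.5174 0.1458 0.0425] ang_y 140.85 tilt 0.22 j [ 0.28  0.4  -0.28  0.89 -0.   -0.61] F [ 1.4 -1.4 -0.4] gap 0.346
[0.0003,0.0129,0.0024,-0.003,0.003,0.085,-0.3],
[-0.0013,0.0250,0.0024,-0.003,0.003,0.172,-0.3],
[-0.0039,0.0369,0.0024,-0.003,0.003,0.259,-0.3],
[-0.0076,0.0486,0.0023,-0.002,0.003,0.346,-0.3],
[-0.0122,0.0599,0.0023,-0.002,0.003,0.434,-0.3],
[-0.0178,0.0708,0.0023,-0.002,0.003,0.521,-0.3],
[-0.0243,0.0811,0.0023,-0.002,0.003,0.608,-0.3],
[-0.0318,0.0908,0.0023,-0.002,0.003,0.696,-0.3],
```

Request:
{"api": "arm_command", "payload": {
  "motion": [
    [0.0003, 0.0129, 0.0024, 0, 0.003, 0.085, -0.3],
    [-0.0013, 0.025, 0.0024, 0, 0.003, 0.172, -0.3],
    [-0.0039, 0.0369, 0.0024, 0, 0.003, 0.259, -0.3],
    [-0.0076, 0.0486, 0.0024, 0, 0.003, 0.346, -0.3],
    [-0.0122, 0.0599, 0.0024, 0, 0.003, 0.434, -0.3],
    [-0.0178, 0.0708, 0.0024, 0, 0.003, 0.521, -0.3],
    [-0.0243, 0.0811, 0.0024, 0, 0.003, 0.608, -0.3],
    [-0.0318, 0.0908, 0.0024, 0, 0.003, 0.696, -0.3]
  ]
}}

```text
t: 8.45
tcp_pos: [0.468, 0.2284, 0.0425]
eef_rot: [-0.295, 3.124, -0.001]
force: [0.1, -1.3, 0.5]
finger_gap: 0.352
```

Run:
```python
from h import *
st()
plan([arc(191-k) for k in (5,10,15,20,25,29,32,34)])
```

```text
t 8.45 p [0.468  0.2284 0.0425] ang_y 100.8 tilt 0.22 j [ 0.46  0.37 -0.32  0.88 -0.    0.27] F [ 0.1 -1.3  0.5] gap 0.352
[0.0005,0.0117,0.0025,-0.001,0.004,0.084,-0.3],
[-0.0010,0.0238,0.0025,-0.001,0.004,0.171,-0.3],
[-0.0036,0.0358,0.0025,-0.001,0.004,0.258,-0.3],
[-0.0073,0.0474,0.0025,-0.001,0.004,0.346,-0.3],
[-0.0119,0.0587,0.0025,-0.000,0.004,0.433,-0.3],
[-0.0163,0.0675,0.0025,-0.000,0.004,0.503,-0.3],
[-0.0200,0.0738,0.0025,-0.000,0.004,0.555,-0.3],
[-0.0227,0.0779,0.0025,-0.000,0.004,0.590,-0.3],
```

Request:
{"api": "arm_command", "payload": {
  "motion": [
    [0.0005, 0.0117, 0.0025, 0, 0.004, 0.084, -0.3],
    [-0.001, 0.0238, 0.0025, 0, 0.004, 0.171, -0.3],
    [-0.0036, 0.0358, 0.0025, 0, 0.004, 0.258, -0.3],
    [-0.0073, 0.0474, 0.0025, 0, 0.004, 0.346, -0.3],
    [-0.0119, 0.0587, 0.0025, 0, 0.004, 0.433, -0.3],
    [-0.0163, 0.0675, 0.0025, 0, 0.004, 0.503, -0.3],
    [-0.02, 0.0738, 0.0025, 0, 0.004, 0.555, -0.3],
    [-0.0227, 0.0779, 0.0025, 0, 0.004, 0.59, -0.3]
  ]
}}

```text
t: 9.45
tcp_pos: [0.4767, 0.3099, 0.0427]
eef_rot: [0.628, 3.076, 0.002]
force: [-1.1, -1.4, 0.1]
finger_gap: 0.349
```

Run:
```python
from h import *
st(); d=snap('top','t3.png'); f=cv2.cvtColor(d['frame'],cv2.COLOR_RGB2BGR)
cv2.imwrite('pics/t3c.png',cv2.resize(f[110:265,65:225],None,fx=4,fy=3.8,interpolation=cv2.INTER_CUBIC))
```

```text
t 9.45 p [0.4767 0.3099 0.0427] ang_y 66.93 tilt 0.14 j [ 0.58  0.45 -0.19  0.93 -0.    0.98] F [-1.1 -1.4  0.1] gap 0.349
```

View pics/t3c.png

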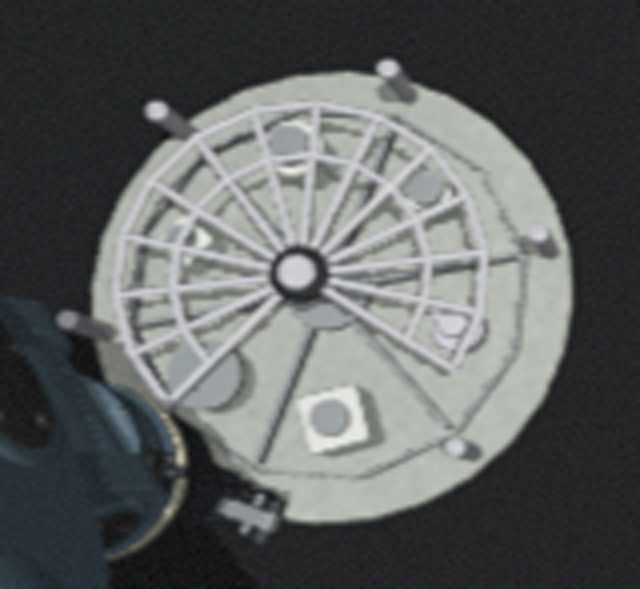

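Run:
```python
from h import *
st(); d=snap('top')
pegfit([(x/4+65,y/3.8+110) for x,y in((462,446),(541,233),(390,67),(157,110),(68,318))],d)
# bottle top face
w=cloud(d); h=np.array([.603,.2525]); c=tpix(d,65+330/4,110+418/3.8,.078)[:2]-h; print('cap',np.hypot(*c),np.degrees(np.arctan2(c[1],c[0]))%360, c+h)
x=w[205:235,135:162];m=(x[...,2]>.063);p=x[m][:,:2];print(len(p),cv2.minAreaRect((p*1000).astype(np.float32)))
```

```text
t 9.5 p [0.4769 0.3104 0.0427] ang_y 66.85 tilt 0.16 j [ 0.58  0.45 -0.19  0.93 -0.    0.98] F [-0.8  0.8  0.7] gap 0.349
pegs [[0.4971, 0.1626], [0.6278, 0.1144], [0.7345, 0.2041], [0.7108, 0.3415], [0.5752, 0.3944]] [40.3 40.2 39.8 39.5 41.1] [-139.7  -79.8  -20.2   39.5  101.1]
cap 0.08938229761487253 190.67222916224503 [0.51516378 0.23594726]
235 ((516.7052001953125, 237.98399353027344), (35.90829849243164, 36.96158981323242), 12.799760818481445)
```

Run:
```python
from h import *
d=dict(np.load('/tmp/top.npz')); w=cloud(d); h=np.array([.603,.2525])
m=(w[...,2]>.080)&(w[...,2]<.098); vv,uu=np.where(m); q=np.array([tpix(d,u,v,.089)[:2] for u,v in zip(uu,vv)])-h
rr=np.hypot(*q.T); a=np.degrees(np.arctan2(q[:,1],q[:,0]))%360
L=[]
for lo,hi in((131.5,139),(233.5,242)):
    s=(a>lo)&(a<hi)&(rr>.035)&(rr<.103)&((rr<.06)|(rr>.075)); vx,vy,x0,y0=cv2.fitLine((q[s]*1000).astype(np.float32),cv2.DIST_HUBER,0,.01,.01).ravel()
    g=np.degrees(np.arctan2(vy,vx)); print(s.sum(),g,x0,y0); L.append((vx,vy,x0,y0))
A=np.array([[l[1],-l[0]] for l in L]);b=[l[1]*l[2]-l[0]*l[3] for l in L];print('hub off mm',np.linalg.solve(A,b))
```

```text
47 -44.05387 -49.454056 48.717873
49 56.683567 -38.227837 -59.328278
hub off mm [0.8192432  0.07807988]
```

Run:
```python
from h import *
plan([arc(157-k) for k in (1,2,3,3.6,3.9,3.9)]+[arc(155.5),arc(155.5,z=.06)])
```

```text
[0.0007,0.0012,0.0024,0.002,0.001,0.017,-0.3],
[0.0006,0.0036,0.0024,0.002,0.001,0.035,-0.3],
[0.0005,0.0061,0.0024,0.002,0.001,0.052,-0.3],
[0.0004,0.0075,0.0024,0.002,0.001,0.063,-0.3],
[0.0004,0.0083,0.0024,0.002,0.001,0.068,-0.3],
[0.0004,0.0083,0.0024,0.002,0.001,0.068,-0.3],
[0.0006,0.0024,0.0024,0.002,0.001,0.026,-0.3],
[0.0006,0.0025,-0.0176,0.002,0.001,0.026,-0.3],
```

Request:
{"api": "arm_command", "payload": {
  "motion": [
    [0.0007, 0.0014, 0.0024, 0, 0.001, 0.017, -0.3],
    [0.0006, 0.0036, 0.0024, 0, 0.001, 0.035, -0.3],
    [0.0005, 0.006, 0.0024, 0, 0.001, 0.052, -0.3],
    [0.0004, 0.0075, 0.0024, 0, 0.001, 0.063, -0.3],
    [0.0004, 0.0083, 0.0024, 0, 0.001, 0.068, -0.3],
    [0.0004, 0.0083, 0.0024, 0, 0.001, 0.068, -0.3],
    [0.0005, 0.005, 0.0024, 0, 0.001, 0.045, -0.3],
    [0.0006, 0.003, 0.0024, 0, 0.001, 0.03, -0.3]
  ]
}}

```text
t: 10.55
tcp_pos: [0.4772, 0.3128, 0.04]
eef_rot: [0.67, 3.068, 0.003]
force: [0.4, 0.6, -0.7]
finger_gap: 0.347
```

Run:
```python
from h import *
st(); d=snap('top','t4.png'); f=cv2.cvtColor(d['frame'],cv2.COLOR_RGB2BGR)
cv2.imwrite('pics/t4c.png',cv2.resize(f[110:265,65:225],None,fx=4,fy=3.8,interpolation=cv2.INTER_CUBIC))
pegfit([(x/4+65,y/3.8+110) for x,y in((448,456),(541,247),(405,75),(175,100),(68,305))],d)
w=cloud(d); x=w[205:235,135:162];m=(x[...,2]>.063);p=x[m][:,:2];print(len(p),cv2.minAreaRect((p*1000).astype(np.float32)))
```

```text
t 10.55 p [0.4772 0.3128 0.04  ] ang_y 65.35 tilt 0.12 j [ 0.58  0.46 -0.19  0.92  0.    1.01] F [ 0.4  0.6 -0.7] gap 0.347
pegs [[0.4921, 0.1684], [0.6205, 0.1134], [0.7318, 0.1973], [0.7153, 0.3362], [0.5848, 0.3924]] [37.2 37.2 36.8 36.7 37.4] [-142.8  -82.8  -23.2   36.7   97.4]
240 ((515.8528442382812, 243.1123504638672), (36.164405822753906, 37.42743682861328), 9.946438789367676)
```

View pics/t4c.png

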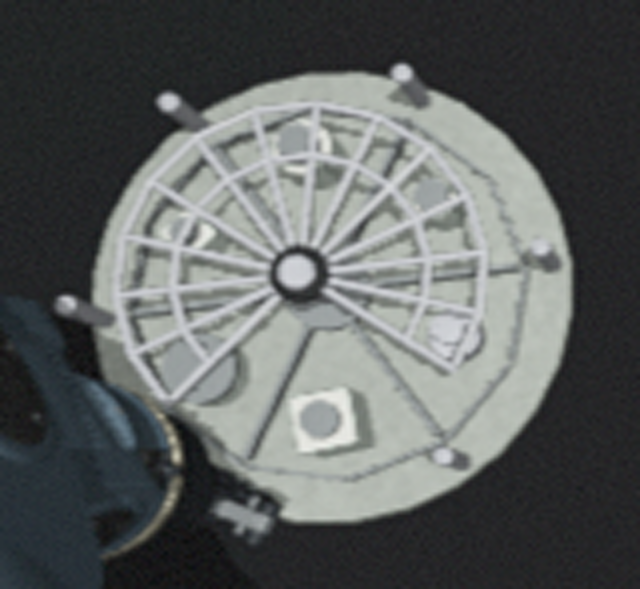

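Run:
```python
from h import *
s=np.array([.4772,.3128,.14,65.3]);e=np.array([.575,-.217,.14,3.3])
plan([(.4772,.3128,.09,65.3,-.3),(.4772,.3128,.14,65.3,-.3)]+[(*(s+(e-s)*k/10),-.3 if k<3 else -1) for k in (.7,1.7,2.7,3.7,4.7,5.7)])
```

```text
[-0.0000,0.0002,-0.0500,0.002,0.000,0.001,-0.3],
[-0.0000,0.0003,-0.1000,0.002,0.000,0.001,-0.3],
[-0.0217,-0.0305,-0.1000,0.002,0.000,0.077,-0.3],
[-0.0527,-0.0746,-0.1001,0.002,0.000,0.185,-0.3],
[-0.0836,-0.1187,-0.1002,0.002,0.000,0.293,-0.3],
[-0.1146,-0.1628,-0.1003,0.002,-0.000,0.402,-1],
[-0.1456,-0.2069,-0.1004,0.002,-0.000,0.510,-1],
[-0.1765,-0.2510,-0.1004,0.002,-0.000,0.618,-1],
```

Request:
{"api": "arm_command", "payload": {
  "motion": [
    [0, 0, -0.05, 0.002, 0, 0, -0.3],
    [0, 0, -0.1, 0.002, 0, 0, -0.3],
    [-0.0217, -0.0305, -0.1, 0.002, 0, 0.077, -0.3],
    [-0.0527, -0.0746, -0.1, 0.002, 0, 0.185, -0.3],
    [-0.0836, -0.1187, -0.1, 0.002, 0, 0.293, -0.3],
    [-0.1146, -0.1628, -0.1, 0.002, 0, 0.402, -1],
    [-0.1456, -0.2069, -0.1, 0.002, 0, 0.51, -1],
    [-0.1765, -0.251, -0.1, 0.002, 0, 0.618, -1]
  ]
}}

```text
t: 11.6
tcp_pos: [0.533, 0.009, 0.1397]
eef_rot: [1.576, 2.718, 0.001]
force: [-0.1, 0.6, 1.2]
finger_gap: 0.002
```

Run:
```python
from h import *
st();T=tcpT()
s=np.array([*T[:3,3],np.degrees(np.arctan2(T[1,1],T[0,1]))]);e=np.array([.575,-.212,.12,3.3])
plan([(*(s+(e-s)*min(1,k/5.)),-1) for k in range(1,9)])
d=snap('top','t5.png')
pegfit([(x/4+65,y/3.8+110) for x,y in((448,456),(541,247),(405,75),(175,100),(68,305))],d)
```

```text
t 11.6 p [0.533  0.009  0.1397] ang_y 29.77 tilt 0.02 j [ 0.02  0.31 -0.13  1.12  0.    1.07] F [-0.1  0.6  1.2] gap 0.002
[-0.0425,-0.0146,0.0039,0.000,-0.000,0.092,-1],
[-0.0851,-0.0293,0.0079,0.000,-0.000,0.185,-1],
[-0.1276,-0.0439,0.0118,0.000,-0.000,0.277,-1],
[-0.1701,-0.0586,0.0157,0.000,-0.000,0.370,-1],
[-0.2127,-0.0732,0.0197,0.000,-0.000,0.462,-1],
[-0.2127,-0.0732,0.0197,0.000,-0.000,0.462,-1],
[-0.2127,-0.0732,0.0197,0.000,-0.000,0.462,-1],
[-0.2127,-0.0732,0.0197,0.000,-0.000,0.462,-1],
pegs [[0.4909, 0.1657], [0.6192, 0.1138], [0.7321, 0.1975], [0.715, 0.336], [0.5867, 0.3904]] [37.8 36.6 36.9 36.7 36.7] [-142.2  -83.4  -23.1   36.7   96.7]
```

Request:
{"api": "arm_command", "payload": {
  "motion": [
    [-0.0425, -0.0146, 0.004, 0, 0, 0.092, -1],
    [-0.085, -0.0293, 0.008, 0, 0, 0.185, -1],
    [-0.1276, -0.0439, 0.012, 0, 0, 0.277, -1],
    [-0.17, -0.0586, 0.0157, 0, 0, 0.37, -1],
    [-0.2127, -0.0732, 0.0197, 0, 0, 0.462, -1],
    [-0.2127, -0.0732, 0.0197, 0, 0, 0.462, -1],
    [-0.2127, -0.0732, 0.0197, 0, 0, 0.462, -1],
    [-0.2127, -0.0732, 0.0197, 0, 0, 0.462, -1]
  ]
}}

```text
t: 12.65
tcp_pos: [0.5738, -0.2167, 0.1206]
eef_rot: [2.164, 2.275, -0.001]
force: [-0.3, -0.0, 0.2]
finger_gap: -0.001
```

Run:
```python
from h import *
st();T=tcpT();d=snap('wrist','w5.png');np.savez('/tmp/w5',T=T,**d)
t=snap('top');f=cv2.cvtColor(t['frame'],cv2.COLOR_RGB2BGR)
cv2.imwrite('pics/t5c.png',cv2.resize(f[150:240,300:420],None,fx=6,fy=6,interpolation=cv2.INTER_CUBIC))
```

```text
t 12.65 p [ 0.5738 -0.2167  0.1206] ang_y 2.88 tilt 0.11 j [-0.36  0.48  0.07  1.15 -0.    1.16] F [-0.3 -0.   0.2] gap -0.001
```

View pics/w5.png

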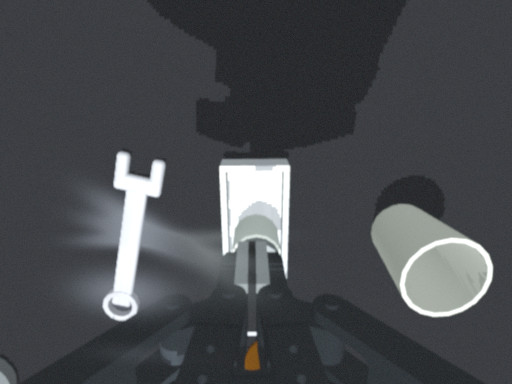

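View pics/t5c.png

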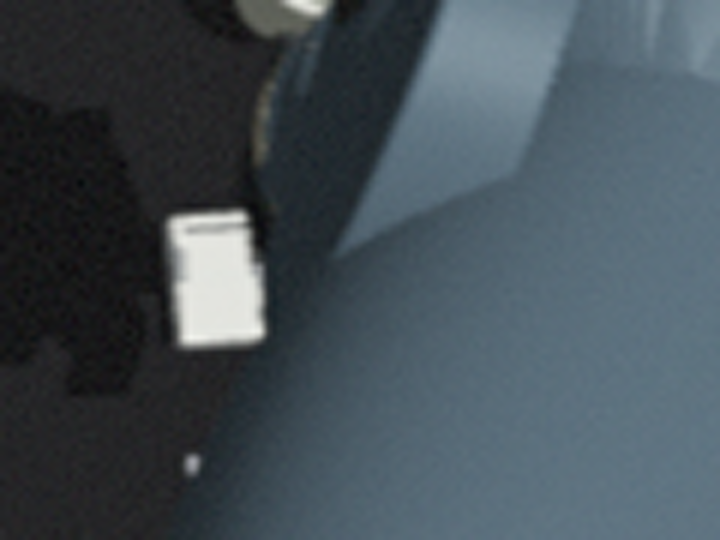

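Run:
```python
from h import *
d=dict(np.load('/tmp/w5.npz'));T=d['T'];w=cloud(d,T@d['tool_from_camera'])
x=w[150:262,215:300].reshape(-1,3)
for lo,hi in((.016,.027),(.0,.01),(.03,.06)):
    p=x[(x[:,2]>lo)&(x[:,2]<hi)]; print(lo,len(p),p.min(0).round(4),p.max(0).round(4),np.percentile(p[:,1],[2,50,98]).round(4))
p=x[(x[:,2]>.018)&(x[:,2]<.026)]
for a in(222,226,286,289):print(a,[wpix(d,T,a,v,.022)[:2].round(4).tolist() for v in(160,168,240)])
print(w[165,[219,221,223,226,232,250,280,286,289,291]].round(3).tolist())
print(w[150:260:6,256].round(3).tolist())
f=cv2.cvtColor(d['frame'],cv2.COLOR_RGB2BGR);cv2.imwrite('pics/w5c.png',cv2.resize(f[145:290,195:315],None,fx=5,fy=4,interpolation=cv2.INTER_CUBIC))
t=dict(np.load('/tmp/top.npz'))
for u,v in((359,192),):print('jar lid top',tpix(t,u,v,.054))
wt=cloud(t);q=wt[175:220,322:395].reshape(-1,3);q=q[(q[:,2]>.045)&(q[:,2]<.065)];print(np.histogram(q[:,1],bins=20,range=(-.34,-.24)))
```

```text
0.016 1713 [ 0.5491 -0.2752  0.0161] [ 0.6051 -0.1933  0.027 ] [-0.2694 -0.2245 -0.1943]
0.0 3951 [ 0.5434 -0.2907  0.    ] [ 0.6196 -0.1863  0.01  ] [-0.2765 -0.2244 -0.1899]
0.03 664 [ 0.5609 -0.2565  0.0302] [ 0.597  -0.2397  0.0547] [-0.2539 -0.2439 -0.2404]
222 [[0.5508, -0.1922], [0.551, -0.1983], [0.5522, -0.2581]]
226 [[0.5538, -0.192], [0.5539, -0.1981], [0.5554, -0.2579]]
286 [[0.5981, -0.1899], [0.5986, -0.1959], [0.6035, -0.2556]]
289 [[0.6003, -0.1897], [0.6008, -0.1958], [0.6059, -0.2555]]
[[0.547, -0.202, 0.0], [0.55, -0.197, 0.019], [0.552, -0.196, 0.021], [0.554, -0.196, 0.021], [0.558, -0.196, 0.02], [0.572, -0.195, 0.02], [0.594, -0.194, 0.022], [0.598, -0.194, 0.021], [0.601, -0.194, 0.022], [0.605, -0.199, -0.0]]
[[0.576, -0.188, -0.001], [0.576, -0.193, -0.001], [0.576, -0.195, 0.013], [0.576, -0.197, 0.023], [0.577, -0.207, 0.004], [0.577, -0.212, 0.005], [0.578, -0.217, 0.003], [0.578, -0.222, 0.004], [0.578, -0.227, 0.006], [0.578, -0.233, 0.003], [0.579, -0.238, 0.004], [0.579, -0.24, 0.011], [0.579, -0.241, 0.023], [0.578, -0.24, 0.034], [0.578, -0.241, 0.044], [0.578, -0.242, 0.051], [0.575, -0.204, 0.129], [0.575, -0.204, 0.135], [0.575, -0.204, 0.14]]
jar lid top [ 0.57911458 -0.26388965  0.054     ]
(array([ 0,  0, 16, 33, 33, 35, 32, 34, 30,  1,  0,  0, 16, 26, 28, 27, 31,
       25, 19,  0]), array([-0.34 , -0.335, -0.33 , -0.325, -0.32 , -0.315, -0.31 , -0.305,
       -0.3  , -0.295, -0.29 , -0.285, -0.28 , -0.275, -0.27 , -0.265,
       -0.26 , -0.255, -0.25 , -0.245, -0.24 ]))
```

View pics/w5c.png

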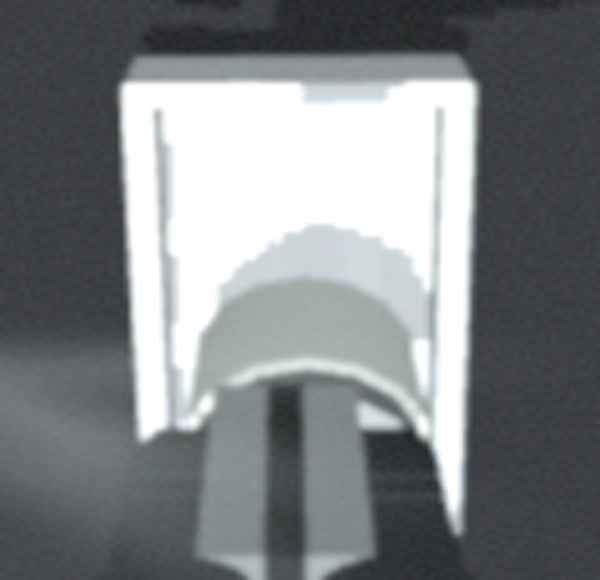

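```bash
cat >> h.py <<'E'
BC=np.array([.580,-.2635]);BA=3.35
def box(lx,ly,z,c=-1,a=3.3):
    p=BC+np.array([[np.cos(np.radians(BA)),-np.sin(np.radians(BA))],[np.sin(np.radians(BA)),np.cos(np.radians(BA))]])@[lx,ly]
    return (*p,z,a,c)
E
python3 - <<'E'
from h import *
plan([box(0,.048,z) for z in (.08,.03,.012)]+[box(0,y,.012) for y in (.040,.034,.031,.028,.025)])
E
```

```text
[0.0011,0.0033,0.0407,0.001,0.002,-0.007,-1],
[0.0012,0.0033,0.0907,0.001,0.002,-0.007,-1],
[0.0012,0.0033,0.1087,0.001,0.002,-0.007,-1],
[-0.0068,0.0033,0.1087,0.001,0.002,-0.007,-1],
[-0.0128,0.0034,0.1087,0.001,0.002,-0.007,-1],
[-0.0158,0.0034,0.1087,0.001,0.002,-0.007,-1],
[-0.0188,0.0034,0.1087,0.001,0.002,-0.007,-1],
[-0.0218,0.0034,0.1088,0.001,0.002,-0.007,-1],
```

Request:
{"api": "arm_command", "payload": {
  "motion": [
    [0.0012, 0.0033, 0.0407, 0.001, 0.002, -0.007, -1],
    [0.0012, 0.0033, 0.08, 0.001, 0.002, -0.007, -1],
    [0.0012, 0.0033, 0.1085, 0.001, 0.002, -0.007, -1],
    [-0.0068, 0.0033, 0.1085, 0.001, 0.002, -0.007, -1],
    [-0.0128, 0.0033, 0.1085, 0.001, 0.002, -0.007, -1],
    [-0.0158, 0.0033, 0.1085, 0.001, 0.002, -0.007, -1],
    [-0.0188, 0.0033, 0.1085, 0.001, 0.002, -0.007, -1],
    [-0.0218, 0.0033, 0.1085, 0.001, 0.002, -0.007, -1]
  ]
}}

```text
t: 13.75
tcp_pos: [0.5786, -0.2389, 0.0127]
eef_rot: [2.157, 2.284, 0.0]
force: [0.4, 0.2, 1.3]
finger_gap: 0.0
```

Run:
```python
from h import *
st();d=snap('wrist','w6.png')
plan([box(0,.0245,.012),box(0,.03,.012),box(0,.038,.012),box(0,.045,.02),box(0,.048,.06),box(0,.048,.11),box(0,.07,.14),box(0,.12,.15)])
```

```text
t 13.75 p [ 0.5786 -0.2389  0.0127] ang_y 3.27 tilt 0.02 j [-0.39  0.59 -0.05  0.94 -0.    1.12] F [0.4 0.2 1.3] gap 0.0
[0.0001,0.0000,0.0005,0.000,0.000,-0.001,-1],
[0.0056,0.0000,0.0005,0.000,0.000,-0.001,-1],
[0.0136,0.0000,0.0005,0.000,0.000,-0.001,-1],
[0.0206,-0.0000,-0.0075,0.000,0.000,-0.001,-1],
[0.0236,-0.0000,-0.0475,0.000,0.000,-0.001,-1],
[0.0236,0.0000,-0.0975,0.000,0.000,-0.001,-1],
[0.0456,-0.0000,-0.1275,0.000,0.000,-0.001,-1],
[0.0956,-0.0001,-0.1375,0.000,0.000,-0.001,-1],
```

View pics/w6.png

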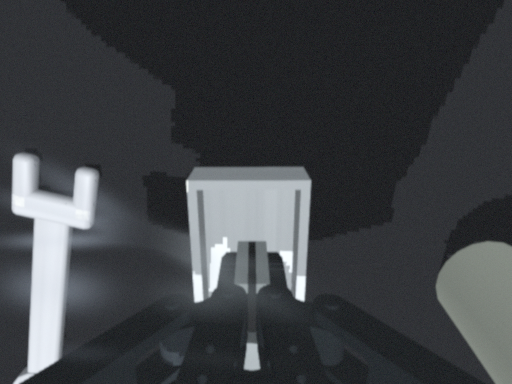

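Request:
{"api": "arm_command", "payload": {
  "motion": [
    [0, 0, 0.0005, 0, 0, 0, -1],
    [0.0056, 0, 0.0005, 0, 0, 0, -1],
    [0.0136, 0, 0.0005, 0, 0, 0, -1],
    [0.02, 0, -0.0075, 0, 0, 0, -1],
    [0.0236, 0, -0.0475, 0, 0, 0, -1],
    [0.0236, 0, -0.0975, 0, 0, 0, -1],
    [0.0456, 0, -0.1275, 0, 0, 0, -1],
    [0.0856, 0, -0.1375, 0, 0, 0, -1]
  ]
}}

```text
t: 14.8
tcp_pos: [0.5746, -0.1536, 0.1528]
eef_rot: [2.156, 2.28, 0.003]
force: [0.8, 0.1, -0.3]
finger_gap: 0.001
```

Run:
```python
from h import *
st();T=tcpT();d=snap('wrist','w7.png');np.savez('/tmp/w7',T=T,**d)
w=cloud(d,T@d['tool_from_camera'])
x=w.reshape(-1,3);p=x[(x[:,0]>.56)&(x[:,0]<.6)&(x[:,2]>.03)&(x[:,2]<.056)&(x[:,1]<-.2)];print(len(p),np.percentile(p[:,1],[1,10,50,90,99]).round(4) if len(p) else '')
t=snap('top');f=cv2.cvtColor(t['frame'],cv2.COLOR_RGB2BGR);cv2.imwrite('pics/t7c.png',cv2.resize(f[150:240,300:420],None,fx=6,fy=6,interpolation=cv2.INTER_CUBIC))
```

```text
t 14.8 p [ 0.5746 -0.1536  0.1528] ang_y 3.18 tilt 0.23 j [-0.26  0.43  0.07  1.2  -0.    1.25] F [ 0.8  0.1 -0.3] gap 0.001
345 [-0.3232 -0.3208 -0.3077 -0.2943 -0.2922]
```

View pics/w7.png

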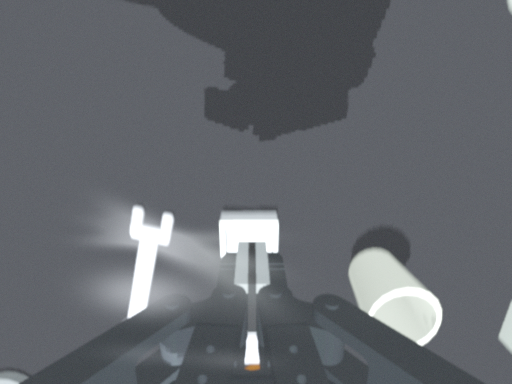

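View pics/t7c.png

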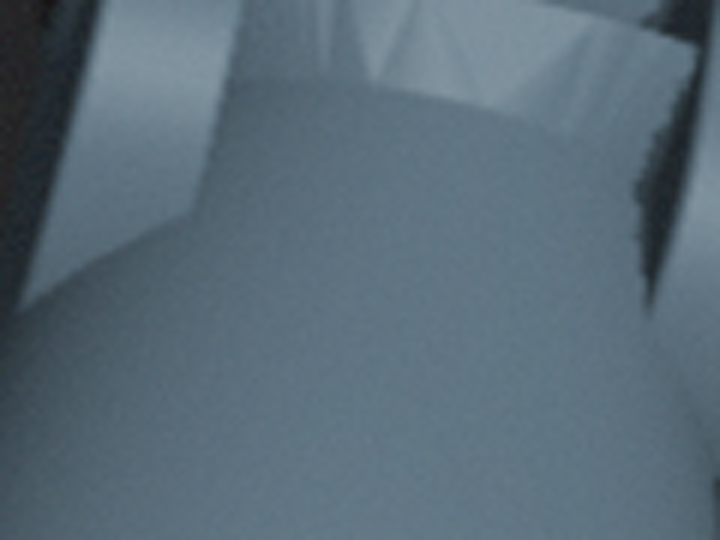

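Run:
```python
from h import *
T=tcpT()
s=np.array([*T[:3,3],3.2]);e=np.array([.518,.2465,.165,97.5])
plan([(*(s+(e-s)*k/9.5),.27 if k>2 else -1) for k in range(1,9)])
```

```text
[0.0421,-0.0034,-0.0014,0.003,0.001,-0.169,-1],
[0.0841,-0.0068,-0.0027,0.003,0.001,-0.343,-1],
[0.1262,-0.0102,-0.0041,0.003,0.001,-0.516,0.27],
[0.1683,-0.0136,-0.0054,0.003,0.001,-0.689,0.27],
[0.2104,-0.0171,-0.0068,0.003,0.001,-0.862,0.27],
[0.2524,-0.0205,-0.0081,0.002,0.002,-1.036,0.27],
[0.2945,-0.0239,-0.0095,0.002,0.002,-1.209,0.27],
[0.3366,-0.0273,-0.0108,0.002,0.002,-1.382,0.27],
```

Request:
{"api": "arm_command", "payload": {
  "motion": [
    [0.042, -0.0034, -0.0014, 0.003, 0.001, -0.169, -1],
    [0.084, -0.0068, -0.0027, 0.003, 0.001, -0.343, -1],
    [0.126, -0.01, -0.004, 0.003, 0.001, -0.516, 0.27],
    [0.168, -0.0136, -0.0054, 0.003, 0.001, -0.689, 0.27],
    [0.21, -0.017, -0.0068, 0.003, 0.001, -0.862, 0.27],
    [0.2524, -0.0205, -0.008, 0.002, 0.002, -1.036, 0.27],
    [0.2945, -0.024, -0.0095, 0.002, 0.002, -1.209, 0.27],
    [0.3366, -0.0273, -0.0108, 0.002, 0.002, -1.382, 0.27]
  ]
}}

```text
t: 15.9
tcp_pos: [0.5264, 0.1852, 0.1634]
eef_rot: [0.193, 3.135, -0.0]
force: [-0.4, -0.1, 0.6]
finger_gap: 0.633
```

Run:
```python
from h import *
st();T=tcpT()
s=np.array([*T[:3,3],np.degrees(np.arctan2(T[1,1],T[0,1]))]);e=np.array([.518,.2465,.165,97.5])
plan([(*(s+(e-s)*min(1,k/3)),.27) for k in range(1,9)])
t=snap('top');f=cv2.cvtColor(t['frame'],cv2.COLOR_RGB2BGR);cv2.imwrite('pics/t8c.png',cv2.resize(f[150:240,300:420],None,fx=6,fy=6,interpolation=cv2.INTER_CUBIC))
w=cloud(t);q=w[175:220,322:395].reshape(-1,3);q=q[(q[:,2]>.045)&(q[:,2]<.065)];print(np.histogram(q[:,1],bins=25,range=(-.34,-.24)))
```

```text
t 15.9 p [0.5264 0.1852 0.1634] ang_y 82.94 tilt 0.04 j [ 0.34  0.35 -0.02  1.2  -0.    0.46] F [-0.4 -0.1  0.6] gap 0.633
[0.0053,0.0199,-0.0005,0.000,0.001,-0.085,0.27],
[0.0106,0.0399,-0.0011,-0.000,0.001,-0.169,0.27],
[0.0159,0.0598,-0.0016,-0.000,0.001,-0.254,0.27],
[0.0159,0.0598,-0.0016,-0.000,0.001,-0.254,0.27],
[0.0159,0.0598,-0.0016,-0.000,0.001,-0.254,0.27],
[0.0159,0.0598,-0.0016,-0.000,0.001,-0.254,0.27],
[0.0159,0.0598,-0.0016,-0.000,0.001,-0.254,0.27],
[0.0159,0.0598,-0.0016,-0.000,0.001,-0.254,0.27],
(array([ 0,  0,  2, 21, 23, 29, 21, 26, 30, 25, 20,  2,  0, 12, 20, 18, 25,
       24, 24, 21, 20,  8,  0,  0,  0]), array([-0.34 , -0.336, -0.332, -0.328, -0.324, -0.32 , -0.316, -0.312,
       -0.308, -0.304, -0.3  , -0.296, -0.292, -0.288, -0.284, -0.28 ,
       -0.276, -0.272, -0.268, -0.264, -0.26 , -0.256, -0.252, -0.248,
       -0.244, -0.24 ]))
```

View pics/t8c.png

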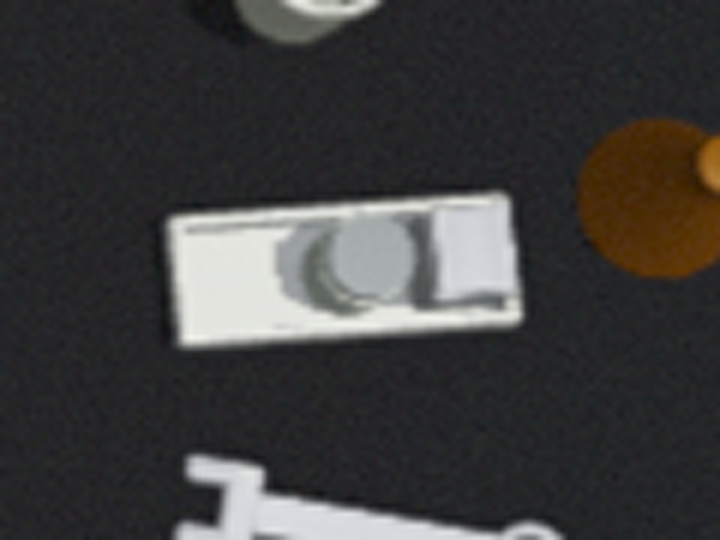

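Request:
{"api": "arm_command", "payload": {
  "motion": [
    [0.0053, 0.02, -0.0005, 0, 0.001, -0.085, 0.27],
    [0.0106, 0.04, -0.001, 0, 0.001, -0.169, 0.27],
    [0.0159, 0.0598, -0.0016, 0, 0.001, -0.254, 0.27],
    [0.0159, 0.0598, -0.0016, 0, 0.001, -0.254, 0.27],
    [0.0159, 0.0598, -0.0016, 0, 0.001, -0.254, 0.27],
    [0.0159, 0.0598, -0.0016, 0, 0.001, -0.254, 0.27],
    [0.0159, 0.0598, -0.0016, 0, 0.001, -0.254, 0.27],
    [0.0159, 0.0598, -0.0016, 0, 0.001, -0.254, 0.27]
  ]
}}

```text
t: 16.95
tcp_pos: [0.5167, 0.2503, 0.1652]
eef_rot: [0.223, -3.133, -0.003]
force: [0.5, -0.1, -0.5]
finger_gap: 0.634
```

Run:
```python
from h import *
st();T=tcpT();d=snap('wrist','w9.png');np.savez('/tmp/w9',T=T,**d)
w=cloud(d,T@d['tool_from_camera']);x=w.reshape(-1,3)
p=x[(abs(x[:,0]-.516)<.03)&(abs(x[:,1]-.246)<.03)&(x[:,2]>.062)&(x[:,2]<.082)];print(len(p),cv2.minAreaRect((p[:,:2]*1000).astype(np.float32)),p.min(0),p.max(0))
```

```text
t 16.95 p [0.5167 0.2503 0.1652] ang_y 98.13 tilt 0.1 j [0.45 0.38 0.03 1.22 0.   0.31] F [ 0.5 -0.1 -0.5] gap 0.634
2172 ((515.7013549804688, 246.05250549316406), (36.100276947021484, 35.99127960205078), 11.897539138793945) [0.49514341 0.2256705  0.06202859] [0.53552608 0.26642472 0.07969661]
```

View pics/w9.png

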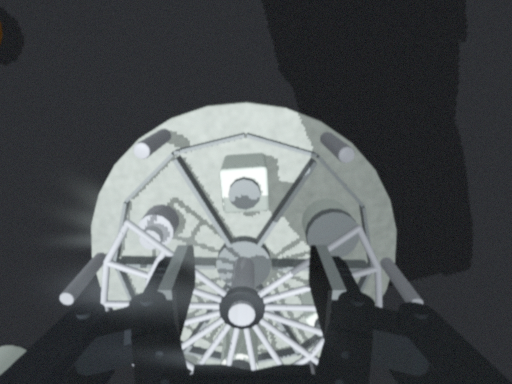

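Run:
```python
from h import *
st()
b=(.5157,.246)
plan([(*b,z,101,.27) for z in (.155,.12,.085,.055,.038,.038)]+[(*b,.038,101,-.6)]*2)
```

```text
t 17.0 p [0.5167 0.2503 0.1652] ang_y 98.13 tilt 0.1 j [0.45 0.38 0.03 1.22 0.   0.31] F [-0.4  0.6  0.4] gap 0.632
[0.0016,-0.0041,0.0102,0.002,-0.000,-0.050,0.27],
[0.0016,-0.0042,0.0452,0.002,-0.000,-0.050,0.27],
[0.0015,-0.0043,0.0802,0.002,-0.000,-0.050,0.27],
[0.0015,-0.0043,0.1102,0.002,-0.000,-0.050,0.27],
[0.0015,-0.0043,0.1272,0.002,-0.000,-0.050,0.27],
[0.0015,-0.0043,0.1272,0.002,-0.000,-0.050,0.27],
[0.0015,-0.0043,0.1272,0.002,-0.000,-0.050,-0.6],
[0.0015,-0.0043,0.1272,0.002,-0.000,-0.050,-0.6],
```

Request:
{"api": "arm_command", "payload": {
  "motion": [
    [0.0016, -0.0042, 0.01, 0.002, 0, -0.05, 0.27],
    [0.0016, -0.0042, 0.04, 0.002, 0, -0.05, 0.27],
    [0.0016, -0.0042, 0.07, 0.002, 0, -0.05, 0.27],
    [0.0015, -0.0043, 0.095, 0.002, 0, -0.05, 0.27],
    [0.0015, -0.0043, 0.115, 0.002, 0, -0.05, 0.27],
    [0.0015, -0.0043, 0.127, 0.002, 0, -0.05, 0.27],
    [0.0015, -0.0043, 0.127, 0.002, 0, -0.05, 0.27],
    [0.0015, -0.0043, 0.127, 0.002, 0, -0.05, 0.27]
  ]
}}

```text
t: 18.0
tcp_pos: [0.5162, 0.2463, 0.039]
eef_rot: [-0.301, 3.126, 0.0]
force: [0.2, -0.6, 0.7]
finger_gap: 0.641
```

Run:
```python
from h import *
st();T=tcpT();d=snap('wrist','w10.png')
t=snap('top');f=cv2.cvtColor(t['frame'],cv2.COLOR_RGB2BGR);cv2.imwrite('pics/t10c.png',cv2.resize(f[110:265,65:225],None,fx=4,fy=3.8,interpolation=cv2.INTER_CUBIC))
w=cloud(d,T@d['tool_from_camera']);x=w.reshape(-1,3)
p=x[(abs(x[:,0]-.516)<.025)&(abs(x[:,1]-.246)<.025)&(x[:,2]>.064)&(x[:,2]<.072)];print(len(p),cv2.minAreaRect((p[:,:2]*1000).astype(np.float32)))
```

```text
t 18.0 p [0.5162 0.2463 0.039 ] ang_y 101.0 tilt 0.05 j [ 0.45  0.46 -0.18  0.92 -0.    0.25] F [ 0.2 -0.6  0.7] gap 0.641
4304 ((516.3085327148438, 242.0049285888672), (36.277347564697266, 44.15390396118164), 11.68564224243164)
```

View pics/w10.png

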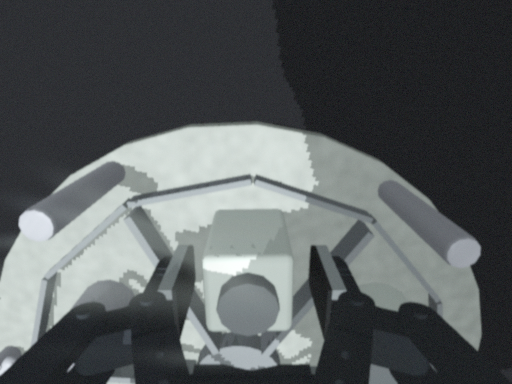

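View pics/t10c.png

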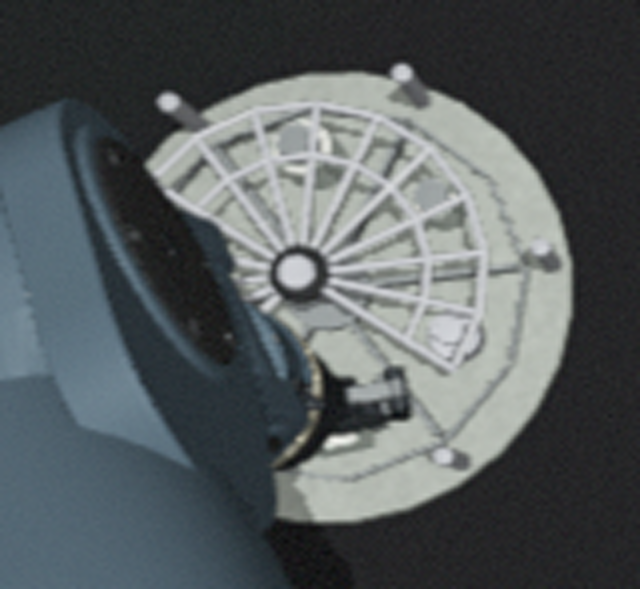

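Request:
{"api": "arm_command", "payload": {
  "motion": [
    [0, 0, 0, 0, 0, 0, -0.1],
    [0, 0, 0, 0, 0, 0, -0.4],
    [0, 0, 0, 0, 0, 0, -0.4],
    [0, 0, 0, 0, 0, 0, -0.4],
    [0, 0, 0, 0, 0, 0, -0.4],
    [0, 0, 0, 0, 0, 0, -0.4],
    [0, 0, 0, 0, 0, 0, -0.4],
    [0, 0, 0, 0, 0, 0, -0.4]
  ],
  "newtons": 30
}}

```text
t: 19.1
tcp_pos: [0.5166, 0.2465, 0.0397]
eef_rot: [-0.301, 3.125, 0.001]
force: [-1.0, -0.6, 6.9]
finger_gap: 0.417
```

Run:
```python
from h import *
st();snap('wrist','w11.png');st()
```

```text
t 19.1 p [0.5166 0.2465 0.0397] ang_y 101.0 tilt 0.12 j [ 0.45  0.46 -0.18  0.92 -0.    0.25] F [-1.  -0.6  6.9] gap 0.417
t 19.15 p [0.5166 0.2465 0.0397] ang_y 101.0 tilt 0.12 j [ 0.45  0.46 -0.18  0.92 -0.    0.25] F [-0.5  0.6  7.1] gap 0.419
```

View pics/w11.png

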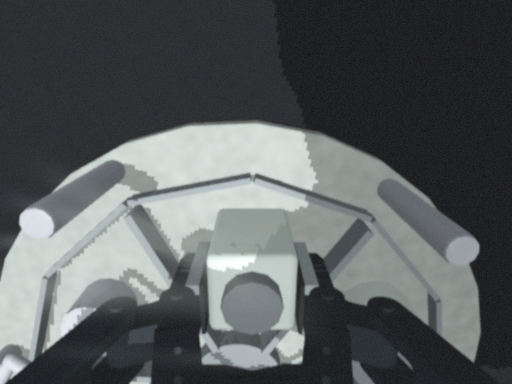

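Run:
```python
from h import *
s=np.array([.5166,.2465,.165,101.]);e=np.array([*box(0,.0395,.12)[:2],.14,3.3])
print(e)
plan([(.5166,.2465,z,101,-.4) for z in (.05,.08,.125,.165)]+[(*(s+(e-s)*k/11),-.4) for k in(.5,1.3,2.3,3.3)])
```

```text
[ 0.57769181 -0.2240675   0.14        3.3       ]
[0.0000,0.0000,-0.0103,0.000,0.002,0.000,-0.4],
[-0.0000,0.0000,-0.0403,0.000,0.002,0.000,-0.4],
[-0.0001,0.0000,-0.0853,0.000,0.002,0.000,-0.4],
[-0.0002,0.0000,-0.1253,0.000,0.002,0.000,-0.4],
[0.0011,-0.0215,-0.1242,0.000,0.002,0.078,-0.4],
[0.0033,-0.0559,-0.1224,0.001,0.002,0.202,-0.4],
[0.0060,-0.0990,-0.1201,0.001,0.002,0.357,-0.4],
[0.0087,-0.1420,-0.1179,0.001,0.002,0.512,-0.4],
```

Request:
{"api": "arm_command", "payload": {
  "motion": [
    [0, 0, -0.01, 0, 0.001, 0, -0.4],
    [0, 0, -0.04, 0, 0.001, 0, -0.4],
    [0, 0, -0.085, 0, 0.001, 0, -0.4],
    [0, 0, -0.125, 0, 0.001, 0, -0.4],
    [0.001, -0.0215, -0.125, 0, 0.002, 0.078, -0.4],
    [0.0033, -0.056, -0.123, 0, 0.002, 0.202, -0.4],
    [0.006, -0.099, -0.12, 0, 0.002, 0.357, -0.4],
    [0.0087, -0.142, -0.118, 0, 0.002, 0.512, -0.4]
  ]
}}

```text
t: 20.15
tcp_pos: [0.535, 0.1042, 0.1582]
eef_rot: [0.508, 3.1, 0.002]
force: [0.4, -0.3, -0.6]
finger_gap: 0.421
```

Run:
```python
from h import *
snap('wrist','w12.png');st()
T=tcpT()
s=np.array([*T[:3,3],np.degrees(np.arctan2(T[1,1],T[0,1]))]);e=np.array([*box(0,.0395,.12)[:2],.12,3.3])
plan([(*(s+(e-s)*min(1,k/8)),-.4) for k in range(1,9)])
```

```text
t 20.2 p [0.5353 0.0999 0.158 ] ang_y 70.78 tilt 0.06 j [ 0.19  0.33 -0.07  1.17 -0.    0.52] F [ 2.2 -5.1 -0.6] gap 0.414
[-0.0183,-0.0365,0.0048,-0.001,0.001,0.147,-0.4],
[-0.0367,-0.0730,0.0096,-0.001,0.001,0.294,-0.4],
[-0.0550,-0.1095,0.0144,-0.001,0.001,0.442,-0.4],
[-0.0733,-0.1460,0.0192,-0.001,0.001,0.589,-0.4],
[-0.0917,-0.1825,0.0240,-0.000,0.001,0.736,-0.4],
[-0.1100,-0.2190,0.0288,-0.000,0.001,0.883,-0.4],
[-0.1283,-0.2555,0.0335,-0.000,0.001,1.030,-0.4],
[-0.1467,-0.2920,0.0383,-0.000,0.001,1.178,-0.4],
```

View pics/w12.png

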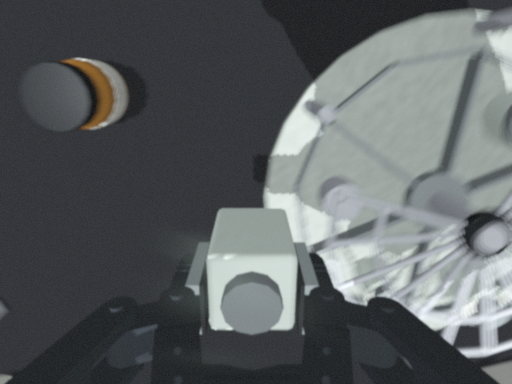

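Bottle is held square between the pads (cap at 252,303), its compartment empty; weight still standing.

Request:
{"api": "arm_command", "payload": {
  "motion": [
    [-0.0183, -0.0365, 0.0048, 0, 0.001, 0.147, -0.4],
    [-0.0367, -0.073, 0.0096, 0, 0.001, 0.294, -0.4],
    [-0.055, -0.1095, 0.0144, 0, 0.001, 0.442, -0.4],
    [-0.0733, -0.146, 0.0192, 0, 0.001, 0.589, -0.4],
    [-0.0917, -0.1825, 0.024, 0, 0.001, 0.736, -0.4],
    [-0.11, -0.219, 0.0288, 0, 0.001, 0.883, -0.4],
    [-0.1283, -0.2555, 0.0335, 0, 0.001, 1.03, -0.4],
    [-0.1467, -0.292, 0.0383, 0, 0.001, 1.178, -0.4]
  ]
}}

```text
t: 21.2
tcp_pos: [0.5778, -0.2255, 0.1205]
eef_rot: [2.162, 2.279, -0.0]
force: [1.5, -0.4, -0.2]
finger_gap: 0.418
```

Run:
```python
from h import *
snap('wrist','w13.png');st()
plan([box(0,.0395,z,-.4) for z in(.115,.1,.085,.07,.06,.055,.055,.055)])
```

```text
t 21.25 p [ 0.5777 -0.2298  0.1197] ang_y 2.4 tilt 0.1 j [-0.38  0.5   0.1   1.16 -0.    1.15] F [-5.4 -5.8 -3.9] gap 0.417
[0.0057,0.0002,0.0046,-0.000,0.002,-0.016,-0.4],
[0.0057,0.0002,0.0196,-0.000,0.002,-0.016,-0.4],
[0.0058,0.0002,0.0346,-0.000,0.002,-0.016,-0.4],
[0.0058,0.0002,0.0496,-0.000,0.002,-0.016,-0.4],
[0.0058,0.0002,0.0596,-0.000,0.002,-0.016,-0.4],
[0.0058,0.0002,0.0646,-0.000,0.002,-0.016,-0.4],
[0.0058,0.0002,0.0646,-0.000,0.002,-0.016,-0.4],
[0.0058,0.0002,0.0646,-0.000,0.002,-0.016,-0.4],
```

View pics/w13.png

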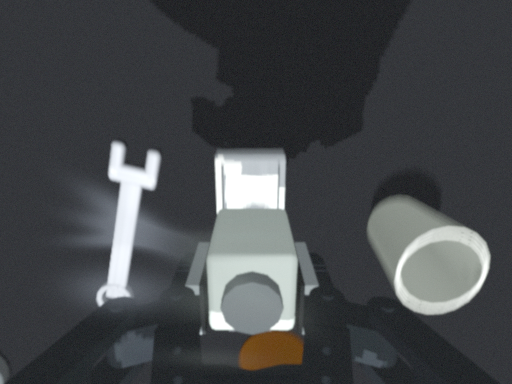

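Request:
{"api": "arm_command", "payload": {
  "motion": [
    [0.0057, 0.0002, 0.003, 0, 0.002, -0.016, -0.4],
    [0.0057, 0.0002, 0.01, 0, 0.002, -0.016, -0.4],
    [0.0058, 0.0002, 0.02, 0, 0.002, -0.016, -0.4],
    [0.0058, 0.0002, 0.035, 0, 0.002, -0.016, -0.4],
    [0.0058, 0.0002, 0.05, 0, 0.002, -0.016, -0.4],
    [0.0058, 0.0002, 0.06, 0, 0.002, -0.016, -0.4],
    [0.0058, 0.0002, 0.0646, 0, 0.002, -0.016, -0.4],
    [0.0058, 0.0002, 0.0646, 0, 0.002, -0.016, -0.4]
  ]
}}

```text
t: 22.25
tcp_pos: [0.5776, -0.2241, 0.0548]
eef_rot: [-2.156, -2.284, 0.0]
force: [0.0, 1.4, -1.1]
finger_gap: 0.414
```

Run:
```python
from h import *
T=tcpT();d=snap('wrist','w14.png');np.savez('/tmp/w14',T=T,**d);st()
w=cloud(d,T@d['tool_from_camera']);x=w[130:240,150:350].reshape(-1,3)
for u in (256,):print(w[140:250:5,u].round(3).tolist())
p=x[(x[:,2]>.017)&(x[:,2]<.026)&(x[:,1]>-.215)];print(p.min(0),p.max(0))
plan([box(0,.0395,z,-.4) for z in(.05,.044,.038,.034,.031,.029,.0275,.0265)])
```

```text
t 22.3 p [ 0.5778 -0.2242  0.0552] ang_y 3.32 tilt 0.01 j [-0.37  0.54 -0.01  1.02  0.    1.14] F [ 0.1 -1.1 -0.9] gap 0.417
[[0.577, -0.175, 0.001], [0.578, -0.179, -0.001], [0.578, -0.181, -0.0], [0.578, -0.184, -0.0], [0.578, -0.188, -0.0], [0.578, -0.191, -0.0], [0.579, -0.194, -0.0], [0.579, -0.195, 0.008], [0.578, -0.195, 0.018], [0.578, -0.196, 0.022], [0.579, -0.205, 0.004], [0.579, -0.208, 0.004], [0.58, -0.212, 0.003], [0.58, -0.216, 0.003], [0.579, -0.204, 0.04], [0.579, -0.205, 0.045], [0.579, -0.204, 0.051], [0.578, -0.204, 0.058], [0.578, -0.205, 0.061], [0.578, -0.204, 0.068], [0.578, -0.205, 0.071], [0.578, -0.204, 0.076]]
[ 0.54887003 -0.21499458  0.01700753] [ 0.60191967 -0.193212    0.02394083]
[0.0001,-0.0001,0.0052,-0.000,-0.000,0.000,-0.4],
[0.0001,-0.0001,0.0112,-0.000,-0.000,0.000,-0.4],
[0.0001,-0.0001,0.0172,-0.000,-0.000,0.000,-0.4],
[0.0001,-0.0001,0.0212,-0.000,-0.000,0.000,-0.4],
[0.0001,-0.0001,0.0242,-0.000,-0.000,0.000,-0.4],
[0.0001,-0.0001,0.0262,-0.000,-0.000,0.000,-0.4],
[0.0001,-0.0001,0.0277,-0.000,-0.000,0.000,-0.4],
[0.0001,-0.0001,0.0287,-0.000,-0.000,0.000,-0.4],
```

View pics/w14.png

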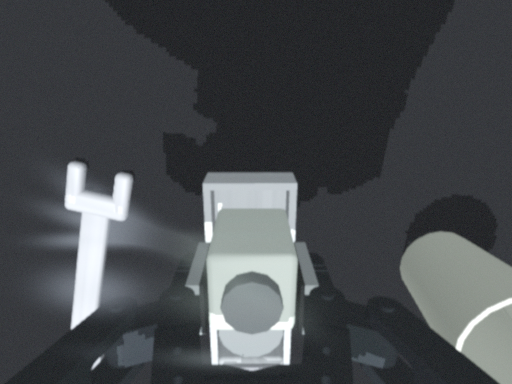

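Request:
{"api": "arm_command", "payload": {
  "motion": [
    [0, 0, 0.005, 0, 0, 0, -0.4],
    [0, 0, 0.011, 0, 0, 0, -0.4],
    [0, 0, 0.017, 0, 0, 0, -0.4],
    [0, 0, 0.021, 0, 0, 0, -0.4],
    [0, 0, 0.0245, 0, 0, 0, -0.4],
    [0, 0, 0.0267, 0, 0, 0, -0.4],
    [0, 0, 0.028, 0, 0, 0, -0.4],
    [0, 0, 0.0287, 0, 0, 0, -0.4]
  ]
}}

```text
t: 23.3
tcp_pos: [0.5778, -0.2242, 0.0266]
eef_rot: [-2.156, -2.285, -0.0]
force: [0.6, -0.0, -0.1]
finger_gap: 0.421
```

Run:
```python
from h import *
st()
```

```text
t 23.3 p [ 0.5778 -0.2242  0.0266] ang_y 3.32 tilt 0.01 j [-0.37  0.57 -0.05  0.96  0.    1.14] F [ 0.6 -0.  -0.1] gap 0.421
```

Request:
{"api": "arm_command", "payload": {
  "motion": [
    [0, 0, 0.0003, 0, 0, 0, -0.4],
    [0, 0, 0.0006, 0, 0, 0, -0.4],
    [0, 0, 0.0009, 0, 0, 0, -0.4],
    [0, 0, 0.0011, 0, 0, 0, -0.4],
    [0, 0, 0.0013, 0, 0, 0, -0.4],
    [0, 0, 0.0014, 0, 0, 0, -0.4],
    [0, 0, 0.0014, 0, 0, 0, -0.4],
    [0, 0, 0.0014, 0, 0, 0, -0.4]
  ]
}}

```text
t: 24.3
tcp_pos: [0.5779, -0.2242, 0.0257]
eef_rot: [2.156, 2.285, 0.0]
force: [-3.5, 1.7, 8.2]
finger_gap: 0.418
```

Run:
```python
from h import *
st()
```

```text
t 24.3 p [ 0.5779 -0.2242  0.0257] ang_y 3.32 tilt 0.02 j [-0.37  0.57 -0.05  0.95  0.    1.14] F [-3.5  1.7  8.2] gap 0.418
```

Request:
{"api": "arm_command", "payload": {
  "motion": [
    [0, 0, 0, 0, 0, 0, -0.1],
    [0, 0, 0, 0, 0, 0, 0],
    [0, 0, 0, 0, 0, 0, 0.15],
    [0, 0, 0, 0, 0, 0, 0.2],
    [0, 0, 0, 0, 0, 0, 0.2],
    [0, 0, -0.01, 0, 0, 0, 0.2],
    [0, 0, -0.03, 0, 0, 0, 0.2],
    [0, 0, -0.07, 0, 0, 0, 0.2]
  ]
}}

```text
t: 25.3
tcp_pos: [0.577, -0.2238, 0.0959]
eef_rot: [-2.155, -2.283, 0.001]
force: [0.6, -0.1, -0.5]
finger_gap: 0.601
```

Run:
```python
from h import *
T=tcpT();d=snap('wrist','w15.png');st()
plan([box(0,.045,.13,.2),box(0,.09,.18,.2),box(0,.14,.2,.2),box(0,.19,.22,.2),box(0,.24,.24,.2),box(0,.27,.25,.2),box(0,.27,.25,.2),box(0,.27,.25,.2)])
```

```text
t 25.35 p [ 0.5796 -0.2248  0.1023] ang_y 3.32 tilt 0.33 j [-0.37  0.51  0.06  1.12  0.    1.14] F [ 1.7 -1.   7.4] gap 0.598
[0.0063,-0.0017,-0.0277,0.005,0.002,0.000,0.2],
[0.0512,-0.0014,-0.0778,0.005,0.002,0.000,0.2],
[0.1011,-0.0014,-0.0979,0.005,0.002,0.000,0.2],
[0.1511,-0.0013,-0.1180,0.005,0.002,0.000,0.2],
[0.2010,-0.0012,-0.1381,0.005,0.002,0.000,0.2],
[0.2310,-0.0012,-0.1482,0.005,0.002,0.000,0.2],
[0.2310,-0.0012,-0.1482,0.005,0.002,0.000,0.2],
[0.2310,-0.0012,-0.1482,0.005,0.002,0.000,0.2],
```

View pics/w15.png

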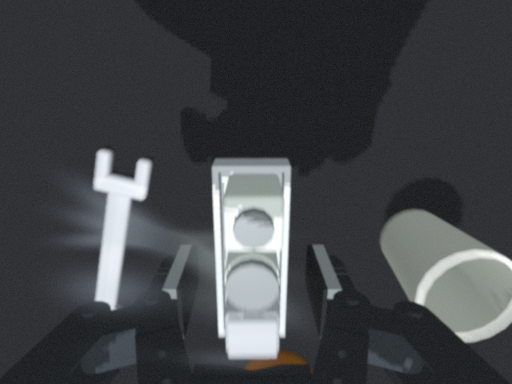

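Request:
{"api": "arm_command", "payload": {
  "motion": [
    [0.006, 0, -0.03, 0, 0, 0, 0.2],
    [0.05, 0, -0.078, 0, 0, 0, 0.2],
    [0.1, 0, -0.098, 0, 0, 0, 0.2],
    [0.15, 0, -0.118, 0, 0, 0, 0.2],
    [0.2, 0, -0.138, 0, 0, 0, 0.2],
    [0.23, 0, -0.148, 0, 0, 0, 0.2],
    [0.23, 0, -0.148, 0, 0, 0, 0.2],
    [0.23, 0, -0.148, 0, 0, 0, 0.2]
  ]
}}

```text
t: 26.35
tcp_pos: [0.5654, 0.0046, 0.2499]
eef_rot: [2.152, 2.281, 0.003]
force: [0.2, -0.9, -0.5]
finger_gap: 0.602
```

Run:
```python
from h import *
st();t=snap('top','t16.png');snap('scene','s16.png');st()
w=cloud(t);q=w[175:220,322:395].reshape(-1,3);q=q[(q[:,2]>.045)&(q[:,2]<.075)];print(np.histogram(q[:,1],bins=32,range=(-.34,-.18)))
```

```text
t 26.35 p [0.5654 0.0046 0.2499] ang_y 3.32 tilt 0.34 j [ 0.01  0.35  0.19  1.41 -0.    1.52] F [ 0.2 -0.9 -0.5] gap 0.602
t 26.45 p [0.5653 0.0042 0.2495] ang_y 3.26 tilt 0.3 j [ 0.01  0.35  0.19  1.41 -0.    1.52] F [ 0.  -0.7 -0.4] gap 0.598
(array([ 0,  0, 18, 29, 33, 33, 33, 32, 27,  2,  8, 22, 28, 29, 32, 27, 25,
        6,  0, 17, 28, 29, 31, 33, 35, 38, 22,  0,  0,  0,  0,  0]), array([-0.34 , -0.335, -0.33 , -0.325, -0.32 , -0.315, -0.31 , -0.305,
       -0.3  , -0.295, -0.29 , -0.285, -0.28 , -0.275, -0.27 , -0.265,
       -0.26 , -0.255, -0.25 , -0.245, -0.24 , -0.235, -0.23 , -0.225,
       -0.22 , -0.215, -0.21 , -0.205, -0.2  , -0.195, -0.19 , -0.185,
       -0.18 ]))
```

View pics/t16.png

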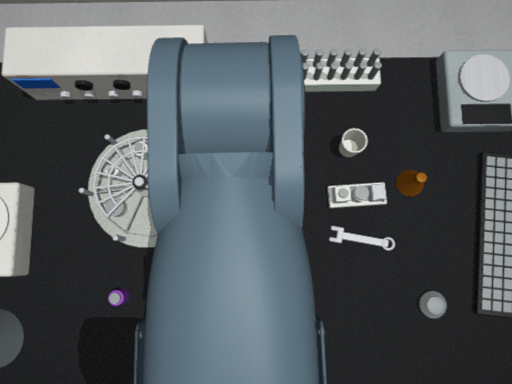

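View pics/s16.png

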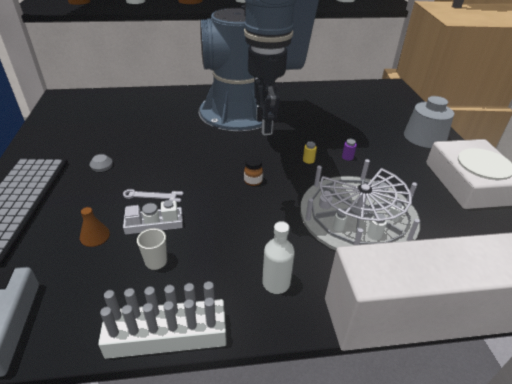

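Run:
```python
from h import *
g=cv2.imread('pics/s16.png');a=cv2.resize(g[150:255,290:430],None,fx=4.5,fy=4.5,interpolation=cv2.INTER_CUBIC);cv2.imwrite('pics/s16c.png',a)
```

```text
(no output)
```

View pics/s16c.png

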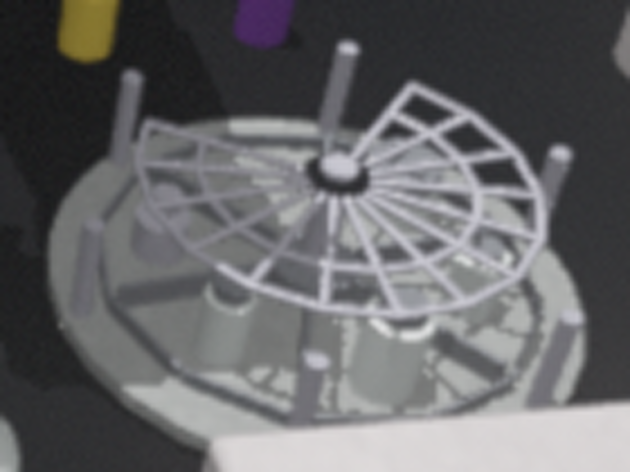

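```bash
python3 -c "
from h import *
manip.job_done();st()"
```

```text
the job is handed in; nothing more can be done
the job is handed in; nothing more can be done
```

The larger square bottle now stands upright in the aluminium box in a row with the jar and the tin. I handed the job in at about 26.5 s of the 70 s.

**What I did:**
- **Carousel:** I turned it about 173° clockwise in two strokes, each pushing one rim peg. The bottle stopped within about 1° of the middle of the opening (its top measured 186.2°, the pegs gave 187.1°, against a target of 186.3°). After I let go, the pegs measured the same to within about 1°.
- **Jar:** I pushed it about 8–10 mm towards the tin, which left about 51 mm of free space for the bottle.
- **Bottle:** I lifted it out and lowered it until it touched the box floor (about 8 N). I then opened the fingers and backed away.

**Last checks:**
- **Box:** The final overhead and scene pictures show the tin, jar and bottle standing in a row with gaps between them.
- **Table:** The other things on the table look undisturbed in the same pictures. The yellow look-alike is hidden by the arm from above, but the scene picture shows it standing.
- **Carousel vessels:** The vial, round bottle and weight stand clearly. The small square bottle shows only partly behind the guard. The low jar was hidden in the last views and was last seen standing just before I gripped the bottle.
- **Disagreement:** The overhead camera read positions about 2 mm and 4 mm lower in x and y than the wrist camera. I used the wrist camera's frame for the grasp and the placing.

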